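# Row two cartons in the jig and hold its spring gate shut

### The arm

A 7-joint arm with a two-finger parallel gripper is mounted at the origin on a cart in front of the work surface, level with it; the furniture and walls round the work are solid. World frame = base frame: x ahead of the robot, y to its left, z up, the work surface at z = 0. Lengths are in m, angles in rad, forces in N, time in s.
With the tool pointing down it reaches from about 0.425 to 0.925 m from the base axis. Payload 6.8 kg.
Tool frame: the origin (TCP) lies at the very end of the fingers, on their centre line; the grasp point (between the pads) lies 19 mm behind it; z points along the fingers, x is the direction in which the jaws open and shut, and the axes are right-handed (so a half turn about z gives the same grasp; the last joint's range is limited). The gripper opens to 85 mm and grips with 20 to 120 N. Pads are 22 mm wide; open, the fingers measure 114 mm over their backs; the gripper's body (76 mm by 85 mm) begins 54 mm behind the grasp point. The pads swing forward as they close: fully open they stand 13 mm farther back than shut.
Start: joints at [-1.351, 0.477, 0.022, 1.555, -0.011, 1.109, -0.083], TCP at [0.217, 0.639, 0.231] pointing down, gripper open.
Joint ranges: [-2.96, 2.96], [-0.34, 2.1], [-1.41, 1.46], [0.24, 2.44], [-1.37, 4.51], [0.17, 1.92], [-2.96, 2.96]. Speed limits (rad/s): [2.39, 2.39, 3.14, 3.14, 3.14, 3.14, 3.14].

### API

Orientations are given as a rotation vector (axis times angle).
In Python, from bench import * gives the robot as it stands.
- The arm moves only by the tool servo_tool, never from a script. Its argument "increments" is one flat list of numbers, 7 for each row, row after row: the shift along the tool's x, y, z in mm, then the turn, a rotation vector about the tool's x, y, z in rad, then the finger opening in mm, from 0 to 85.4. In form: [tx, ty, tz, wx, wy, wz, fingers, tx, ty, tz, wx, wy, wz, fingers, ...]. A call has exactly 8 rows; each row shifts and turns the commanded pose from where the row before left it, along the tool's axes as they then stand; what a row does not reach is not made up. A row lasts 1/8 s, in which the tool goes at most 62.5 mm and 10.7 degrees, less where a joint would pass 70% of its speed; a pose out of reach is approached as far as the arm can. A call is refused whole if a number of a shift passes 62.5 or a number of a turn 0.188, either way. A call with a gripper value outside its range is refused whole. The fingers move at their own pace and stop on an object; "squeeze" is the grip in N (left out, the last holds). Time passes only in rows, so rows that do not move let the fingers close, or fill a call up. It gives the time, the measured TCP pose, the force and the opening at its end, in the units of the state.
- get_obs(): the state, without advancing time (a new reading comes with each control period).
- grab_frame(name): name is "side" or "top"; returns (picture, depth): 384x512x3 uint8, red, green, blue; 384x512 float32, m along the optical axis (not along the pixel's ray), 0 where there is no reading.
- calibration(name): a dict with "fx", "fy", "cx", "cy" (pixels), "eye" and "orientation" of the camera in the world. Camera axes: x right, y up, looking along -z (the intrinsics and any distortion apply to the point x, -y, -z); pixel columns grow to the right and rows downward; lengths in m; the calibration is good to about 2 mm. A picture is of the moment at which its call begins. calibration takes no time and is no camera call.
- hand_in(): hands the job in, once; it reports no verdict.
The state is a dict: "clock": time; "joints": joint angles; "qvel": joint speeds; "tau": joint torques, N m; "tcp_pos": TCP position; "orientation": TCP orientation; "contact_force": force on the tool from outside, world axes, zero at the start; "moment": the same for the moment, N m; "grip_width": finger opening in m.
Only numpy, scipy, OpenCV 4.12 (cv2) and the standard library are available. Lean on these libraries where they do the work, as an engineer would, in place of code of your own. Each camera call takes 0.05 s, during which the arm holds its last target.

### The job

Stand the two loose cartons upright, side by side, in the grey-walled jig, with their broad faces to its back fence, in a neat row while its spring gate is open. Once both are in and let go, swing the blue gate by its black upright handle against its spring until it is wound fully to its stop across the front of the row, and finish while holding it there: do not let go, it springs open. Leave the glue stick, the foil pouch and the tally counter where they are.

Things in the scene. Friction and masses are not known exactly. Their poses are not given: they have to be found in the camera images.
- jig: fixed carton jig with grey walls. Origin: on the table under the middle of the row space; x points from the open front to the back fence, y along the row to the left, z up. Base plate 8 mm thick, cartons stand on it. Inner faces: side walls at y = +89 and -89 mm, back fence at x = +36, shut gate at x = -35. Walls 8 mm thick, tops 46 mm above the table
- gate (a joint): angle of the blue gate bar, rad: 0 = swung open towards the robot (spring keeps it there), 0.65 = wound to the stop, bar parallel to the jig's y. Grows clockwise seen from above. Bar 21 to 41 mm above the table, 211 mm long from the pin. Spring: about 3 N at the handle at the start, 6 N at the stop; springs open when let go. It pushes back a carton standing slightly forward
- gate_hinge (a point): on the gate's vertical pin axis, at x = -45, y = -115 mm of the jig, 31 mm above the table
- handle_top (a point): centre of the top of the gate's upright handle, a round black grip 20 mm in diameter from 112 to 182 mm above the table, on a 12 mm steel stem. Its axis is vertical, 166 mm from the pin axis. With the gate shut it stands at x = -65, y = +50 mm of the jig, in front of the left carton
- stack_corner (a point): foot of the nearest corner of the tall fixed stack of cartons (0.6 m high) that stands behind the loose cartons and left of the jig: from here its front runs to the left and slightly away from the robot. Draw the arm back towards the robot before swinging past it
- carton_a: filled dark printed carton standing on end, 78 mm wide, 58 mm thick, 117 mm tall, 0.09 to 0.19 kg. Origin: centre of one 78x117 face, 59 mm above its foot. Axes: y up, x across the 78 mm width, z across the 58 mm thickness (from the origin's face to the opposite one). Either face may look to the front
- carton_a_mid (a point): the middle of carton_a
- carton_b: like carton_a: filled dark printed carton standing on end, 78 mm wide, 58 mm thick, 117 mm tall, 0.09 to 0.19 kg. Origin: centre of one 78x117 face, 59 mm above its foot. Axes: y up, x across the 78 mm width, z across the 58 mm thickness (from the origin's face to the opposite one). Either face may look to the front
- carton_b_mid (a point): the middle of carton_b
- glue_stick: bystander: standing glue stick, white with red band, 25 mm across, 95 mm tall; origin under its foot
- pouch_1: bystander: silver foil pouch lying flat, 100x62x25 mm; origin under its middle
- tally_counter: bystander: chromed tally counter, 80x49x25 mm; origin under its middle
Things that resemble listed ones, but are neither listed nor needed, are in the scene too. What is shaped like the carton_a but green or red is not meant.

How it is judged:
On the way, in this order (a step that is already met when the one before it is completed fails the run):
1. both cartons stand in the jig side by side, let go, the gate still open (x of carton_a_mid in the frame of jig between -0.035 and 0.014 m and y of carton_a_mid in the frame of jig between -0.056 and 0.056 m and z of carton_a_mid in the frame of jig between 0.06 and 0.072 m and angle between each of carton_a, carton_b's own y axis and vertical below 0.08 rad and angle between the z axis of each of carton_a, carton_b and the x axis of jig, either way round below 0.2 rad and contact force between the fingers and carton_a below 0.1 N and x of carton_b_mid in the frame of jig between -0.035 and 0.014 m and y of carton_b_mid in the frame of jig between -0.056 and 0.056 m and z of carton_b_mid in the frame of jig between 0.06 and 0.072 m and contact force between the fingers and carton_b below 0.1 N and value of joint gate below 0.25 rad), for 0.2 s.
2. the gate is wound to its stop (value of joint gate above 0.61 rad), for 0.3 s.
At the end, for the whole second after the job is handed in: Cartons upright (0.08 rad) on the jig base, middles within 14 mm (x) and 56 mm (y) of its centre, square within 0.2 rad, at rest, not touched by the fingers; gate above 0.61 rad, fingers on its handle with over 1.5 N; bystanders moved under 30 mm (x of carton_a_mid in the frame of jig between -0.014 and 0.014 m and y of carton_a_mid in the frame of jig between -0.056 and 0.056 m and z of carton_a_mid in the frame of jig between 0.06 and 0.072 m and angle between each of carton_a, carton_b's own y axis and vertical below 0.08 rad and angle between the z axis of each of carton_a, carton_b and the x axis of jig, either way round below 0.2 rad and contact force between the fingers and carton_a below 0.1 N and x of carton_b_mid in the frame of jig between -0.014 and 0.014 m and y of carton_b_mid in the frame of jig between -0.056 and 0.056 m and z of carton_b_mid in the frame of jig between 0.06 and 0.072 m and contact force between the fingers and carton_b below 0.1 N and linear speed of each of carton_a, carton_b below 0.02 m/s and value of joint gate above 0.61 rad and (contact force between the fingers and gate_c4 above 1.5 N or contact force between the fingers and gate_c3 above 1.5 N) and distance of each of glue_stick, pouch_1, tally_counter from where it was at the start of the episode below 0.03 m); the arm keeps its last pose, push and grip.
It fails at once if the glue stick is shoved away (distance of glue_stick from where it was at the start of the episode above 0.03 m).
It fails at once if the pouch is shoved away (distance of pouch_1 from where it was at the start of the episode above 0.03 m).
It fails at once if the tally counter is shoved away (distance of tally_counter from where it was at the start of the episode above 0.03 m).
It also fails if it takes over 70 s, if anything falls off the work surface, if the arm or the gripper's body presses on something with over 40 N, if the wrist force passes 120 N, or if a joint passes its speed limit or range.

## Working session

There is one attempt and no reset: what is moved stays moved. The work goes in short steps, Python scripts to look and compute and a tool call to move; the robot and the scene stay as the last step left them, time stands still between calls to the robot, and variables do not carry over. Pictures are saved under pics/ and viewed, and the job is handed in when it is done.

Besides the shell and the picture viewer there is one more tool, called after ">>>" as name(argument=value, ...), one argument or row to a line, values as JSON. servo_tool: Moves the arm, as the interface text tells. Its arguments: {"type":"object","properties":{"increments":{"type":"array","items":{"type":"number"}},"squeeze":{"type":"number"}},"required":["increments"]}

```bash
ls; mkdir -p pics; python3 - <<'E'
from bench import *
import cv2,numpy as np
print(get_obs())
for n in("side","top"):
    p,d=grab_frame(n); print(n,calibration(n)); cv2.imwrite(f"pics/{n}0.png",p[:,:,::-1]); np.savez(f"{n}0.npz",p=p,d=d)
E
```

```text
pics
{'clock': 0.0, 'joints': array([-1.35107444,  0.47782036,  0.02236694,  1.5564722 , -0.01152147,
        1.10933008, -0.08307357]), 'qvel': array([-0.00097221, -0.00120642, -0.00055347, -0.00059412,  0.00109706,
        0.00092002, -0.00042186]), 'tau': array([-8.88783998e-04, -5.96460235e+01,  1.60761025e+00, -2.81203169e+01,
        1.25549655e-02,  9.31901392e-03,  2.87253170e-05]), 'tcp_pos': array([0.21716591, 0.63846259, 0.23030392]), 'orientation': array([ 2.55315575e+00,  1.82848652e+00, -2.29693701e-03]), 'contact_force': array([-0.28556519,  0.27234649, -0.59634018]), 'moment': array([-0.02500006,  0.01836356, -0.01502678]), 'grip_width': 0.08534480778716617}
side {'fx': 386.337815365229, 'fy': 386.337815365229, 'cx': 251.5868433678905, 'cy': 193.41257473789224, 'eye': array([ 0.12545448, -0.8494387 ,  0.74460688]), 'orientation': array([ 0.98212609, -0.21391341, -0.39348706])}
top {'fx': 422.1349747987468, 'fy': 422.1349747987468, 'cx': 255.92010612693863, 'cy': 190.59836858613534, 'eye': array([0.38406787, 0.0059658 , 1.3929554 ]), 'orientation': array([ 0.10294408, -0.07156817, -1.59060448])}
```

View pics/side0.png

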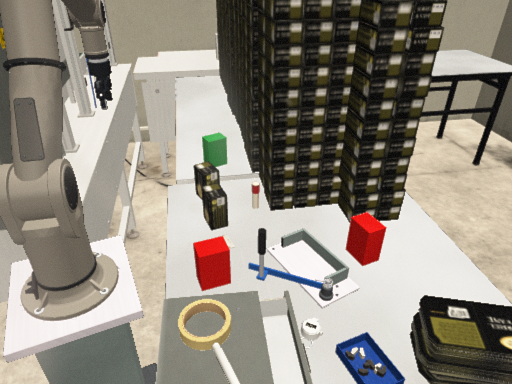

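View pics/top0.png

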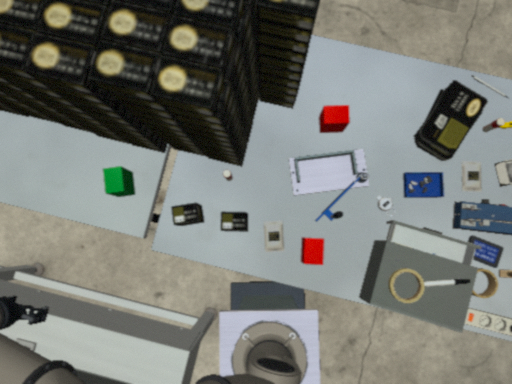

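The pictures show two dark cartons at top (187,215) and (234,221), with the jig at top (328,172) and the gate's black handle near top (337,214). The glue stick is at top (227,175), and the tall stack is at the upper left. Next I'll measure these with depth.

```bash
cat > h.py <<'E'
from bench import *
import cv2,numpy as np
from scipy.spatial.transform import Rotation as R
def cloud(n,d):
    c=calibration(n);v,u=np.mgrid[0:384,0:512]
    P=np.stack([(u-c['cx'])/c['fx']*d,-(v-c['cy'])/c['fy']*d,-d],-1)
    return P@R.from_rotvec(c['orientation']).as_matrix().T+c['eye']
def proj(n,X):
    c=calibration(n);q=(np.atleast_2d(X)-c['eye'])@R.from_rotvec(c['orientation']).as_matrix()
    return np.stack([c['cx']+c['fx']*q[:,0]/-q[:,2],c['cy']-c['fy']*q[:,1]/-q[:,2]],-1)
E
python3 - <<'E'
from h import *
c=calibration('top'); print(c.keys())
T=np.load('top0.npz');S=np.load('side0.npz')
CT=cloud('top',T['d']);CS=cloud('side',S['d'])
for nm,(u,v) in dict(ca=(187,215),cb=(234,221),glue=(227,175),s1=(273,235),s2=(385,203),handle=(337,214),jig=(325,172),tbl=(300,270),post=(362,177),red=(313,250)).items(): print(nm,CT[v,u].round(3))
for nm,(u,v) in dict(ca=(206,165),cb=(215,195),handle=(262,235),tbl=(350,290),glue=(256,185)).items(): print('side',nm,CS[v,u].round(3))
p=T['p'][90:280,150:420,::-1]; cv2.imwrite('pics/topc.png',cv2.resize(p,None,fx=2.9,fy=2.9,interpolation=cv2.INTER_CUBIC))
p=S['p'][120:320,160:400,::-1]; cv2.imwrite('pics/sidec.png',cv2.resize(p,None,fx=3,fy=3,interpolation=cv2.INTER_CUBIC))
E
```

```text
dict_keys(['fx', 'fy', 'cx', 'cy', 'eye', 'orientation'])
ca [0.456 0.239 0.123]
cb [0.435 0.098 0.118]
glue [0.58  0.119 0.094]
s1 [ 0.391 -0.02   0.031]
s2 [ 0.487 -0.384  0.025]
handle [ 0.446 -0.202  0.183]
jig [ 0.595 -0.197  0.01 ]
tbl [ 0.277 -0.105  0.002]
post [ 0.571 -0.31   0.044]
red [ 0.344 -0.136  0.122]
side ca [0.464 0.259 0.118]
side cb [0.428 0.072 0.117]
side handle [ 0.442 -0.217  0.173]
side tbl [ 0.639 -0.326  0.009]
side glue [0.581 0.111 0.091]
```

View pics/topc.png

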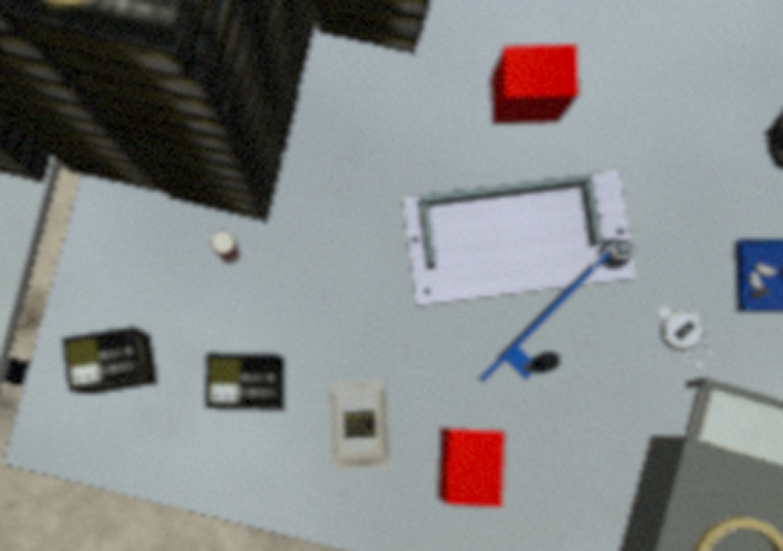

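View pics/sidec.png

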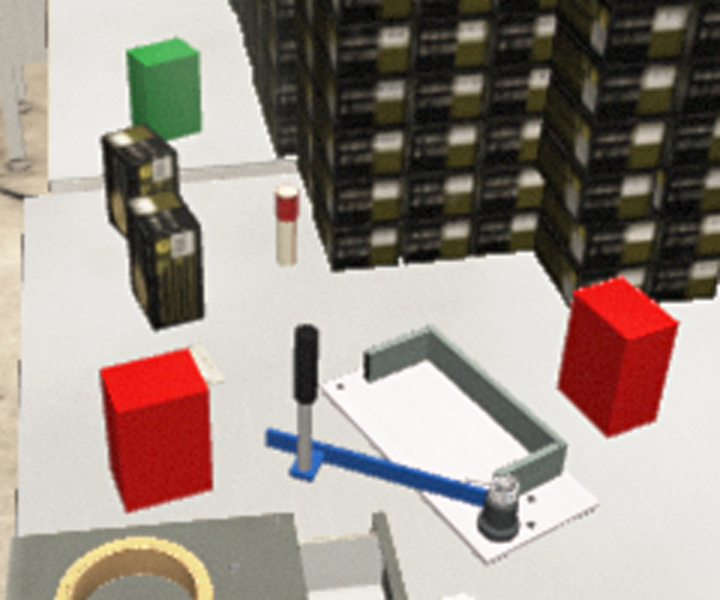

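```bash
python3 - <<'E'
from h import *
T=np.load('top0.npz');S=np.load('side0.npz')
C={'top':cloud('top',T['d']),'side':cloud('side',S['d'])};I={'top':T['p'],'side':S['p']}
def sel(n,x0,x1,y0,y1,z0,z1):
    c=C[n];return (c[...,0]>x0)&(c[...,0]<x1)&(c[...,1]>y0)&(c[...,1]<y1)&(c[...,2]>z0)&(c[...,2]<z1)
def rect(P):
    r=cv2.minAreaRect((P[:,:2]*1000).astype(np.float32));return np.round(r[0],1),np.round(r[1],1),round(r[2],1)
for n in C:
  for nm,b in dict(b=(.37,.5,.03,.165),a=(.39,.53,.17,.32)).items():
    m=sel(n,*b,.1,.14);P=C[n][m];print(n,nm,len(P),'z',np.median(P[:,2]).round(4),rect(P),'wall',end=' ')
    m=sel(n,*b,.108,.13);P=C[n][m];print(rect(P),P[:,:2].mean(0).round(4))
    m=sel(n,*b,.02,.1);P=C[n][m];print('   body',len(P),rect(P) if len(P)>3 else '')
  m=sel(n,.4,.5,-.27,-.15,.115,.2);P=C[n][m];print(n,'handle',len(P),P.mean(0).round(4),P[:,2].max(),rect(P))
  m=sel(n,.4,.5,-.27,-.15,.172,.2);P=C[n][m];print(n,'handletop',len(P),P.mean(0).round(4))
  # jig grey walls
  m=sel(n,.5,.75,-.35,-.05,.036,.056);P=C[n][m];print(n,'walls',len(P),np.median(P[:,2]),rect(P))
  m=sel(n,.5,.75,-.36,-.05,-.01,.02)&(I[n].astype(int)[...,2]-I[n].astype(int)[...,1]>8);P=C[n][m];print(n,'plate',len(P),rect(P),np.median(P[:,2]))
  h=I[n].astype(int);m=sel(n,.38,.65,-.36,-.12,.01,.06)&(h[...,2]-h[...,0]>50);P=C[n][m];print(n,'bar',len(P),rect(P))
  m=sel(n,.52,.64,.05,.17,.02,.11);P=C[n][m];print(n,'glue',len(P),P.mean(0).round(4),rect(P))
  m=sel(n,.5,.9,.0,.6,.3,.62);P=C[n][m];print(n,'stack',len(P),rect(P))
E
```

```text
top b 499 z 0.1185 (array([435.6, 101.5]), array([78.9, 54.5]), 88.8) wall (array([435.6, 101.5]), array([78.9, 54.5]), 88.8) [0.4356 0.102 ]
   body 21 (array([434.2,  62.5]), array([ 0.4, 52.3]), 87.9)
top a 510 z 0.1185 (array([462.1, 249. ]), array([57.7, 79.8]), 7.3) wall (array([462.1, 249. ]), array([57.7, 79.8]), 7.3) [0.462  0.2482]
   body 103 (array([445.6, 232.4]), array([45.4, 94.7]), 44.3)
top handle 63 [ 0.4461 -0.2041  0.1688] 0.18696368838967548 (array([ 446.6, -206.1]), array([19.1, 18.1]), 40.6)
top handletop 43 [ 0.4465 -0.2061  0.1818]
top walls 472 0.045685816292537096 (array([ 616.1, -217.6]), array([222.9, 229.7]), 50.6)
top plate 2264 (array([ 578.8, -212.8]), array([158.6, 253.9]), 6.3) 0.009400457252511818
top bar 165 (array([ 492.2, -238.8]), array([ 34.4, 194.8]), 43.6)
top glue 195 [0.6133 0.1129 0.0715] (array([606.7, 112.1]), array([75.1, 66.5]), 89.8)
top stack 10522 (array([707.2, 279.6]), array([253.4, 602. ]), 13.3)
side b 367 z 0.1163 (array([431.6,  98.4]), array([83.1, 58.3]), 87.3) wall (array([431.6,  98.4]), array([83. , 58.3]), 87.3) [0.4305 0.0928]
   body 523 (array([414.4,  85.4]), array([48.7, 97.2]), 35.5)
side a 301 z 0.1159 (array([458.5, 245. ]), array([61.6, 83.8]), 8.4) wall (array([458.5, 245. ]), array([61.6, 83.8]), 8.4) [0.4558 0.2399]
   body 261 (array([441.5, 230.4]), array([51.8, 97.2]), 44.5)
side handle 200 [ 0.4418 -0.215   0.1539] 0.18281029935339632 (array([ 443.6, -211.4]), array([20.1, 18.3]), 32.8)
side handletop 57 [ 0.4429 -0.2122  0.1791]
side walls 788 0.04361965117069383 (array([ 610.2, -200.1]), array([231.4, 217. ]), 20.5)
side plate 19 (array([ 538.2, -231.6]), array([ 29.1, 134.6]), 39.3) 0.007044283024314146
side bar 460 (array([ 490.6, -240.9]), array([ 40.6, 194.2]), 45.5)
side glue 442 [0.6115 0.1013 0.064 ] (array([604.8, 117. ]), array([94.4, 70.4]), 90.0)
side stack 13011 (array([689.9, 266.5]), array([212.8, 576.7]), 11.7)
```

```bash
python3 - <<'E'
from h import *
for n in('top','side'):
    T=np.load(n+'0.npz');c=cloud(n,T['d']);p=T['p'].astype(int)
    m=(c[...,0]>.5)&(c[...,0]<.72)&(c[...,1]>-.36)&(c[...,1]<-.07)&(c[...,2]>.034)&(c[...,2]<.056)
    k,l,st,ce=cv2.connectedComponentsWithStats(m.astype(np.uint8),connectivity=8)
    for i in range(1,k):
        if st[i,4]>20: print(n,st[i],c[l==i].mean(0).round(3))
    i=1+np.argmax(st[1:,4]);P=c[l==i]
    np.save(n+'_wall.npy',P)
    # fence: bin along y, take median x
    for y in np.arange(-.33,-.09,.015):
        q=P[abs(P[:,1]-y)<.0075]
        if len(q): print(round(y,3),len(q),np.percentile(q[:,0],[2,50,98]).round(4))
    v,u=np.mgrid[0:384,0:512]
    out=np.zeros((270*3,270*3,3))
    # ortho map at z
    xs=np.linspace(.70,.48,221);ys=np.linspace(-.06,-.36,301)
    X=np.stack(np.meshgrid(xs,ys,indexing='ij')+[np.full((221,301),.046)] if False else [*np.meshgrid(xs,ys,indexing='ij'),np.full((221,301),.046)],-1)
    uv=proj(n,X.reshape(-1,3)).reshape(221,301,2).astype(np.float32)
    o=cv2.remap(T['p'],uv[...,0],uv[...,1],cv2.INTER_CUBIC)
    cv2.imwrite(f'pics/ortho_{n}.png',cv2.resize(o[:,:,::-1],None,fx=2.6,fy=2.6))
E
```

```text
top [294 150  63  32 313] [ 0.631 -0.193  0.046]
top [335 172  32  28 130] [ 0.547 -0.277  0.043]
-0.3 1 [0.6005 0.6005 0.6005]
-0.285 71 [0.5841 0.6224 0.6592]
-0.27 15 [0.6507 0.655  0.6596]
-0.255 15 [0.6493 0.6526 0.6568]
-0.24 17 [0.6482 0.6527 0.658 ]
-0.225 14 [0.6461 0.6504 0.6538]
-0.21 15 [0.645  0.6477 0.6535]
-0.195 16 [0.6426 0.6472 0.6516]
-0.18 12 [0.6418 0.6446 0.6486]
-0.165 16 [0.6394 0.6422 0.6486]
-0.15 13 [0.6396 0.6425 0.646 ]
-0.135 15 [0.637  0.6404 0.6475]
-0.12 15 [0.6358 0.6399 0.6437]
-0.105 63 [0.5626 0.5974 0.64  ]
-0.09 15 [0.6095 0.6296 0.6412]
side [281 228  68  65 712] [ 0.601 -0.23   0.042]
-0.33 46 [0.5626 0.5692 0.5815]
-0.315 42 [0.5588 0.5622 0.5841]
-0.3 56 [0.5545 0.5722 0.6192]
-0.285 133 [0.5433 0.6185 0.6557]
-0.27 53 [0.5295 0.5439 0.6558]
-0.255 53 [0.5127 0.5281 0.6531]
-0.24 48 [0.5013 0.5817 0.6508]
-0.225 26 [0.5015 0.6454 0.6519]
-0.21 22 [0.641  0.6433 0.6491]
-0.195 20 [0.6395 0.6421 0.6476]
-0.18 22 [0.6378 0.6395 0.6459]
-0.165 19 [0.6367 0.6387 0.6435]
-0.15 21 [0.634  0.6373 0.6436]
-0.135 22 [0.6328 0.6352 0.6392]
-0.12 16 [0.6313 0.6347 0.6384]
-0.105 111 [0.5598 0.5962 0.6339]
-0.09 2 [0.6193 0.628  0.6368]
```

View pics/ortho_top.png

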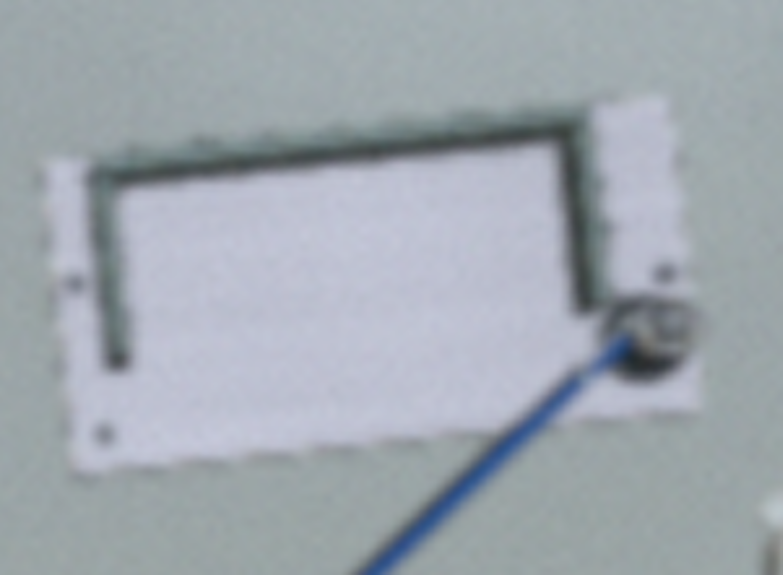

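View pics/ortho_side.png

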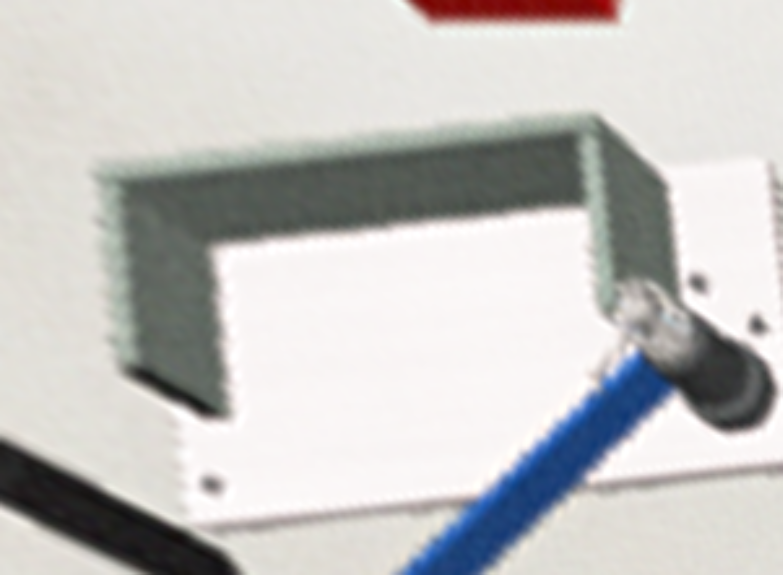

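```bash
python3 - <<'E'
from h import *
S=np.load('side0.npz');c=cloud('side',S['d'])
for (u,v) in [(271,205),(272,150),(300,202),(262,150),(250,110)]: print(u,v,c[v,u].round(3))
T=np.load('top0.npz');t=cloud('top',T['d'])
for n,cc in(('s',c),('t',t)):
  P=cc[(cc[...,2]>.15)&(cc[...,2]<.62)&(cc[...,0]>.45)&(cc[...,1]>-.1)&(cc[...,1]<.6)]
  for y in np.arange(-.05,.6,.05):
    q=P[abs(P[:,1]-y)<.025]
    if len(q)>5: print(n,round(y,2),len(q),np.percentile(q[:,0],1).round(3))
o=get_obs();p=o['tcp_pos'];M=R.from_rotvec(o['orientation']).as_matrix();print(M.round(3))
g=np.array([.461,.247,.2]);print(M.T@(g-p)*1000)
E
```

```text
271 205 [0.62  0.076 0.024]
272 150 [0.621 0.084 0.22 ]
300 202 [0.714 0.05  0.025]
262 150 [0.661 0.232 0.146]
250 110 [0.676 0.366 0.242]
s -0.05 1489 0.799
s 0.0 1092 0.812
s 0.05 9348 0.659
s 0.1 3789 0.62
s 0.15 599 0.629
s 0.2 513 0.642
s 0.25 453 0.656
s 0.3 330 0.669
s 0.35 1083 0.668
s 0.4 270 0.679
s 0.45 214 0.691
s 0.5 251 0.709
s 0.55 182 0.722
t -0.05 1720 0.8
t 0.0 1679 0.814
t 0.05 2737 0.671
t 0.1 1589 0.623
t 0.15 862 0.63
t 0.2 856 0.644
t 0.25 872 0.659
t 0.3 782 0.672
t 0.35 1381 0.672
t 0.4 822 0.683
t 0.45 702 0.696
t 0.5 804 0.713
t 0.55 527 0.727
[[ 0.322  0.947 -0.   ]
 [ 0.947 -0.322 -0.002]
 [-0.002  0.    -1.   ]]
[-292.17829124  356.92336817   30.94021275]
```

```bash
cat >> h.py <<'E'
def yaw_now(o):
    M=R.from_rotvec(o['orientation']).as_matrix();return np.arctan2(M[1,0],M[0,0])
def plan(way,start=None):
    """way: list of (x,y,z,yawdeg,nrows); prints rounded tool-frame increments."""
    o=get_obs();p=o['tcp_pos'];y=yaw_now(o);print('at',p.round(4),'yaw',np.degrees(y).round(2))
    for (a,b,c,yd,n) in way:
        t=np.array([a,b,c]);ty=np.radians(yd);n=int(n);p0=p.copy();y0=y
        for k in range(1,n+1):
            q=p0+(t-p0)*k/n;d=(q-p)*1000
            tx=d[0]*np.cos(y)+d[1]*np.sin(y);tt=d[0]*np.sin(y)-d[1]*np.cos(y)
            r=[round(tx,1),round(tt,1),round(-d[2],1),0,0,round(-(ty-y0)/n,3)]
            print(r,np.hypot(np.hypot(r[0],r[1]),r[2]).round(0))
            p=p+np.array([r[0]*np.cos(y)+r[1]*np.sin(y),r[0]*np.sin(y)-r[1]*np.cos(y),-r[2]])/1000;y-=r[5]
E
python3 -c "
from h import *
plan([(.39,.34,.21,30,8),(.4335,.1,.2,-2,8)])"
```

```text
at [0.2171 0.6386 0.2304] yaw 71.22
[np.float64(-28.4), np.float64(32.5), np.float64(2.6), 0, 0, np.float64(0.09)] 43.0
[np.float64(-25.3), np.float64(34.9), np.float64(2.5), 0, 0, np.float64(0.09)] 43.0
[np.float64(-22.1), np.float64(37.0), np.float64(2.6), 0, 0, np.float64(0.09)] 43.0
[np.float64(-18.7), np.float64(38.9), np.float64(2.5), 0, 0, np.float64(0.09)] 43.0
[np.float64(-15.2), np.float64(40.3), np.float64(2.6), 0, 0, np.float64(0.09)] 43.0
[np.float64(-11.4), np.float64(41.6), np.float64(2.5), 0, 0, np.float64(0.09)] 43.0
[np.float64(-7.6), np.float64(42.5), np.float64(2.6), 0, 0, np.float64(0.09)] 43.0
[np.float64(-3.8), np.float64(42.9), np.float64(2.5), 0, 0, np.float64(0.09)] 43.0
[np.float64(-10.3), np.float64(28.7), np.float64(1.3), 0, 0, np.float64(0.07)] 31.0
[np.float64(-8.2), np.float64(29.4), np.float64(1.2), 0, 0, np.float64(0.07)] 31.0
[np.float64(-6.2), np.float64(29.8), np.float64(1.3), 0, 0, np.float64(0.07)] 30.0
[np.float64(-4.1), np.float64(30.2), np.float64(1.2), 0, 0, np.float64(0.07)] 31.0
[np.float64(-1.9), np.float64(30.5), np.float64(1.3), 0, 0, np.float64(0.07)] 31.0
[np.float64(0.2), np.float64(30.5), np.float64(1.2), 0, 0, np.float64(0.07)] 31.0
[np.float64(2.3), np.float64(30.4), np.float64(1.3), 0, 0, np.float64(0.07)] 31.0
[np.float64(4.4), np.float64(30.1), np.float64(1.2), 0, 0, np.float64(0.07)] 30.0
```

>>> servo_tool(
  increments=[-28,32,2.5,0,0,0.09,85,-25,35,2.5,0,0,0.09,85,-22,37,2.5,0,0,0.09,85,-19,39,2.5,0,0,0.09,85,-15,40,2.5,0,0,0.09,85,-11,42,2.5,0,0,0.09,85,-8,42,2.5,0,0,0.09,85,-4,43,2.5,0,0,0.09,85],
)

```text
clock: 1.1
tcp_pos: [0.3901, 0.3399, 0.211]
orientation: [3.036, 0.808, -0.001]
contact_force: [0.2, 0.2, -0.2]
grip_width: 0.085
```

```bash
python3 -c "
from h import *
plan([(.4335,.1,.2,-2,8)])"
```

```text
at [0.3901 0.3399 0.211 ] yaw 29.8
[np.float64(-10.2), np.float64(28.7), np.float64(1.4), 0, 0, np.float64(0.069)] 30.0
[np.float64(-8.2), np.float64(29.4), np.float64(1.4), 0, 0, np.float64(0.069)] 31.0
[np.float64(-6.1), np.float64(29.8), np.float64(1.3), 0, 0, np.float64(0.069)] 30.0
[np.float64(-4.1), np.float64(30.2), np.float64(1.4), 0, 0, np.float64(0.069)] 31.0
[np.float64(-2.0), np.float64(30.4), np.float64(1.4), 0, 0, np.float64(0.069)] 30.0
[np.float64(0.1), np.float64(30.5), np.float64(1.4), 0, 0, np.float64(0.069)] 31.0
[np.float64(2.3), np.float64(30.4), np.float64(1.3), 0, 0, np.float64(0.069)] 31.0
[np.float64(4.3), np.float64(30.2), np.float64(1.4), 0, 0, np.float64(0.069)] 31.0
```

Tracking is exact.

>>> servo_tool(
  increments=[-10,29,1.4,0,0,0.07,85,-8,29,1.4,0,0,0.07,85,-6,30,1.4,0,0,0.07,85,-4,30,1.4,0,0,0.07,85,-2,30.5,1.4,0,0,0.07,85,0,30.5,1.4,0,0,0.07,85,2,30.5,1.3,0,0,0.07,85,4,30,1.4,0,0,0.07,85],
)

```text
clock: 2.1
tcp_pos: [0.4332, 0.0997, 0.2002]
orientation: [-3.141, 0.066, -0.0]
contact_force: [1.4, 0.3, -0.6]
grip_width: 0.0849
```

```bash
python3 - <<'E'
from h import *
o=get_obs();print(o['tcp_pos'],np.degrees(yaw_now(o)),proj('side',o['tcp_pos']),proj('top',o['tcp_pos']))
for n in("side","top"):
    p,d=grab_frame(n); np.savez(f"{n}1.npz",p=p,d=d)
    u,v=proj(n,o['tcp_pos'])[0].astype(int)
    q=p[max(0,v-80):v+100,max(0,u-100):u+100,::-1].copy()
    cv2.imwrite(f"pics/{n}1.png",cv2.resize(q,None,fx=3,fy=3,interpolation=cv2.INTER_CUBIC))
E
```

```text
[0.43322001 0.09966562 0.20015952] -2.395294771795566 [[212.05923093 166.15606694]] [[231.30474854 220.64602411]]
```

View pics/side1.png

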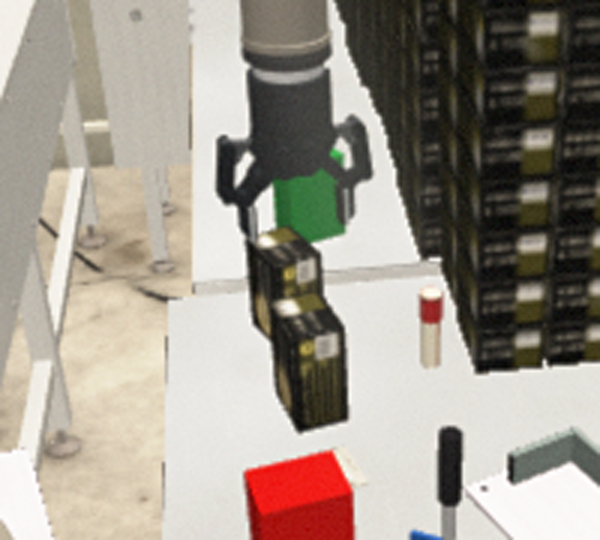

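View pics/top1.png

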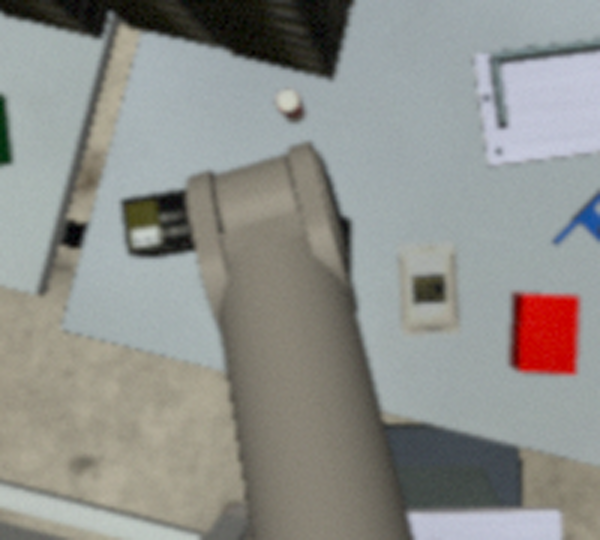

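The side view shows the open fingers centred over the nearer carton (tips at crop 248 and 345, with the carton between), so I'll descend.

>>> servo_tool(
  increments=[0,0,27,0,0,0,85,0,0,27,0,0,0,85,0,0,27,0,0,0,85,0,0,27,0,0,0,85,0,0,25,0,0,0,85,0,0,0,0,0,0,85,0,0,0,0,0,0,45,0,0,0,0,0,0,45],
  squeeze=30,
)

```text
clock: 3.2
tcp_pos: [0.4339, 0.102, 0.0683]
orientation: [-3.14, 0.058, -0.003]
contact_force: [0.4, -1.1, 0.5]
grip_width: 0.057
```

>>> servo_tool(
  increments=[0,0,0,0,0,0,45,0,0,0,0,0,0,45,0,0,0,0,0,0,45,0,0,0,0,0,0,45,0,0,-10,0,0,0,45,0,0,-20,0,0,0,45,0,0,-20,0,0,0,45,0,0,-20,0,0,0,45],
  squeeze=30,
)

```text
clock: 4.2
tcp_pos: [0.4323, 0.1016, 0.1382]
orientation: [3.141, -0.058, -0.001]
contact_force: [-0.1, 0.4, -0.8]
grip_width: 0.0574
```

```bash
python3 - <<'E'
from h import *
o=get_obs()
for n in("side",):
    p,d=grab_frame(n); np.savez(f"{n}2.npz",p=p,d=d)
    u,v=proj(n,o['tcp_pos'])[0].astype(int)
    q=p[max(0,v-80):v+100,max(0,u-100):u+100,::-1].copy()
    cv2.imwrite(f"pics/{n}2.png",cv2.resize(q,None,fx=3,fy=3,interpolation=cv2.INTER_CUBIC))
plan([(.47,.0,.22,2,4),(.600,-.22,.22,5.8,6),(.6092,-.2368,.15,5.8,4),(.6092,-.2368,.077,5.8,5)])
E
```

```text
at [0.4338 0.1019 0.1402] yaw -2.15
[np.float64(10.0), np.float64(25.1), np.float64(-19.9), 0, 0, np.float64(-0.018)] 34.0
[np.float64(9.5), np.float64(25.3), np.float64(-20.0), 0, 0, np.float64(-0.018)] 34.0
[np.float64(9.1), np.float64(25.5), np.float64(-19.9), 0, 0, np.float64(-0.018)] 34.0
[np.float64(8.7), np.float64(25.6), np.float64(-20.0), 0, 0, np.float64(-0.018)] 34.0
[np.float64(20.4), np.float64(37.4), np.float64(0.0), 0, 0, np.float64(-0.011)] 43.0
[np.float64(20.0), np.float64(37.6), np.float64(0.0), 0, 0, np.float64(-0.011)] 43.0
[np.float64(19.5), np.float64(37.8), np.float64(0.0), 0, 0, np.float64(-0.011)] 43.0
[np.float64(19.1), np.float64(38.1), np.float64(0.0), 0, 0, np.float64(-0.011)] 43.0
[np.float64(18.8), np.float64(38.2), np.float64(0.0), 0, 0, np.float64(-0.011)] 43.0
[np.float64(18.3), np.float64(38.5), np.float64(0.0), 0, 0, np.float64(-0.011)] 43.0
[np.float64(1.9), np.float64(4.4), np.float64(17.5), 0, 0, np.float64(-0.0)] 18.0
[np.float64(1.8), np.float64(4.4), np.float64(17.5), 0, 0, np.float64(-0.0)] 18.0
[np.float64(1.9), np.float64(4.4), np.float64(17.5), 0, 0, np.float64(-0.0)] 18.0
[np.float64(1.8), np.float64(4.4), np.float64(17.5), 0, 0, np.float64(-0.0)] 18.0
[np.float64(0.0), np.float64(0.0), np.float64(14.6), 0, 0, np.float64(-0.0)] 15.0
[np.float64(0.0), np.float64(0.0), np.float64(14.6), 0, 0, np.float64(-0.0)] 15.0
[np.float64(0.0), np.float64(0.0), np.float64(14.6), 0, 0, np.float64(-0.0)] 15.0
[np.float64(0.0), np.float64(0.0), np.float64(14.6), 0, 0, np.float64(-0.0)] 15.0
[np.float64(0.0), np.float64(0.0), np.float64(14.6), 0, 0, np.float64(-0.0)] 15.0
```

View pics/side2.png

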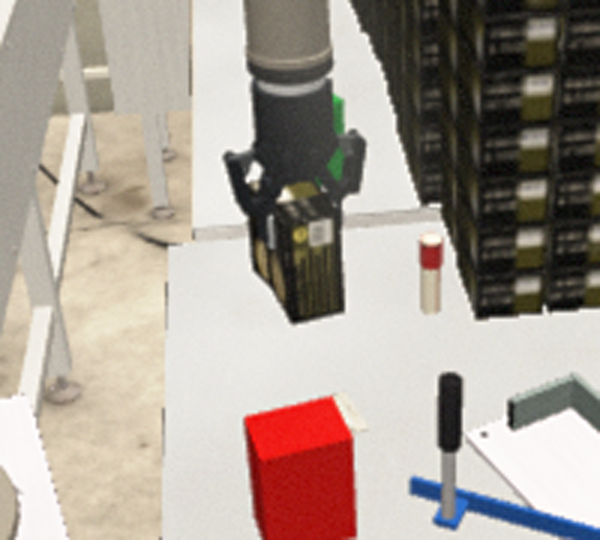

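The carton is held and hangs upright, and the opening of 57 mm matches its thickness. I'll carry it to the right-hand slot.

>>> servo_tool(
  increments=[10,25,-20,0,0,-0.018,45,9.5,25,-20,0,0,-0.018,45,9,25.5,-20,0,0,-0.018,45,9,25.5,-20,0,0,-0.018,45,20,37.5,0,0,0,-0.011,45,20,37.5,0,0,0,-0.011,45,19.5,38,0,0,0,-0.011,45,19,38,0,0,0,-0.011,45],
)

```text
clock: 5.25
tcp_pos: [0.5557, -0.1472, 0.2168]
orientation: [-3.139, -0.125, 0.001]
contact_force: [0.7, 0.0, -1.7]
grip_width: 0.0572
```

```bash
python3 - <<'E'
from h import *
o=get_obs()
plan([(.607,-.234,.21,5.8,4),(.6092,-.2368,.14,5.8,4)])
E
```

```text
at [ 0.5557 -0.1472  0.2168] yaw 4.57
[np.float64(11.1), np.float64(22.6), np.float64(1.7), 0, 0, np.float64(-0.005)] 25.0
[np.float64(10.9), np.float64(22.7), np.float64(1.7), 0, 0, np.float64(-0.005)] 25.0
[np.float64(10.8), np.float64(22.8), np.float64(1.7), 0, 0, np.float64(-0.005)] 25.0
[np.float64(10.8), np.float64(22.8), np.float64(1.7), 0, 0, np.float64(-0.005)] 25.0
[np.float64(0.5), np.float64(0.8), np.float64(17.5), 0, 0, np.float64(-0.0)] 18.0
[np.float64(0.4), np.float64(0.7), np.float64(17.5), 0, 0, np.float64(-0.0)] 18.0
[np.float64(0.5), np.float64(0.8), np.float64(17.5), 0, 0, np.float64(-0.0)] 18.0
[np.float64(0.5), np.float64(0.7), np.float64(17.5), 0, 0, np.float64(-0.0)] 18.0
```

>>> servo_tool(
  increments=[11,22.5,1.7,0,0,-0.005,45,11,22.5,1.7,0,0,-0.005,45,11,23,1.7,0,0,-0.005,45,11,23,1.7,0,0,-0.005,45,0.5,1,17.5,0,0,0,45,0.5,1,17.5,0,0,0,45,0.5,1,17.5,0,0,0,45,0,0,17.5,0,0,0,45],
)

```text
clock: 6.25
tcp_pos: [0.6087, -0.2352, 0.1388]
orientation: [-3.137, -0.157, 0.001]
contact_force: [0.9, 0.5, -1.3]
grip_width: 0.0575
```

```bash
python3 - <<'E'
from h import *
for n in("side","top"):
    o=get_obs()
    p,d=grab_frame(n); np.savez(f"{n}3.npz",p=p,d=d)
    u,v=proj(n,o['tcp_pos'])[0].astype(int)
    q=p[max(0,v-80):v+100,max(0,u-100):u+100,::-1].copy()
    cv2.imwrite(f"pics/{n}3.png",cv2.resize(q,None,fx=3,fy=3,interpolation=cv2.INTER_CUBIC))
plan([(.6092,-.2368,.077,5.8,5)])
print(proj('side',[[.609,-.237,.12]]))
E
```

```text
at [ 0.6075 -0.2348  0.1376] yaw 5.71
[np.float64(0.3), np.float64(0.4), np.float64(12.1), 0, 0, np.float64(-0.0)] 12.0
[np.float64(0.3), np.float64(0.4), np.float64(12.2), 0, 0, np.float64(-0.0)] 12.0
[np.float64(0.3), np.float64(0.5), np.float64(12.1), 0, 0, np.float64(-0.0)] 12.0
[np.float64(0.3), np.float64(0.4), np.float64(12.1), 0, 0, np.float64(-0.0)] 12.0
[np.float64(0.3), np.float64(0.4), np.float64(12.1), 0, 0, np.float64(-0.0)] 12.0
[[324.72005463 238.49814184]]
```

View pics/side3.png

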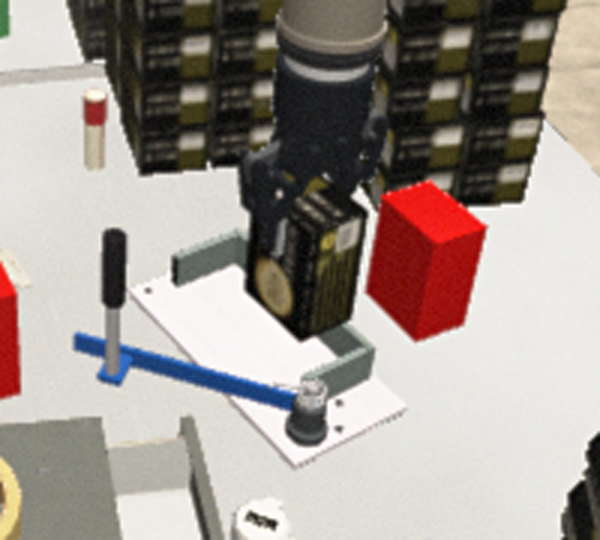

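View pics/top3.png

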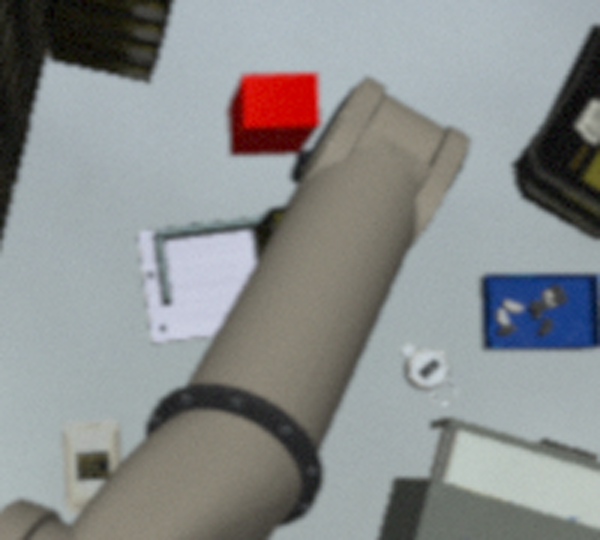

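```bash
cat >> h.py <<'E'
O=np.array([.605,-.195]);YW=.101
def tojig(P):
    d=P[...,:2]-O;c,s=np.cos(YW),np.sin(YW);return np.stack([d[...,0]*c+d[...,1]*s,-d[...,0]*s+d[...,1]*c,P[...,2]],-1)
E
python3 - <<'E'
from h import *
S=np.load('side3.npz');J=tojig(cloud('side',S['d']))
m=(J[...,0]>-.06)&(J[...,0]<.05)&(J[...,1]>-.11)&(J[...,1]<.02)&(J[...,2]>.085)&(J[...,2]<.17)
P=J[m]
for z in(.09,.1,.11,.12,.13):
    q=P[abs(P[:,2]-z)<.005]; r=cv2.minAreaRect((q[:,:2]*1000).astype(np.float32));print(z,len(q),q[:,:2].min(0).round(4),q[:,:2].max(0).round(4),r)
q=J[(abs(J[...,0])<.03)&(J[...,1]>-.1)&(J[...,1]<-.075)&(J[...,2]>.08)&(J[...,2]<.18)];print(len(q),q.mean(0),np.polyfit(q[:,0],q[:,1],1))
E
```

```text
0.09 111 [-0.032  -0.0835] [ 0.0244 -0.0051] ((-21.032367706298828, -56.04465866088867), (43.59889221191406, 94.42393493652344), 36.118492126464844)
0.1 113 [-0.0322 -0.0832] [ 0.0261 -0.0072] ((-20.469493865966797, -57.629615783691406), (46.21150588989258, 92.79357147216797), 37.58760452270508)
0.11 116 [-0.0324 -0.0831] [ 0.0243 -0.0044] ((-21.094051361083984, -55.797569274902344), (44.716796875, 94.22454833984375), 35.156803131103516)
0.12 116 [-0.0322 -0.0823] [ 0.0258 -0.0046] ((-21.093767166137695, -56.19392013549805), (46.450870513916016, 94.9661636352539), 36.349552154541016)
0.13 120 [-0.0328 -0.0838] [ 0.0245 -0.0071] ((-20.909326553344727, -57.710758209228516), (45.345794677734375, 92.44439697265625), 36.97998809814453)
529 [-0.00329338 -0.08101745  0.13088135] [-0.00348242 -0.08102892]
```

>>> servo_tool(
  increments=[0.5,0,12,0,0,0,45,0.5,0,12,0,0,0,45,0.5,0,12,0,0,0,45,0.5,0,12,0,0,0,45,0,0,8,0,0,0,45,0,0,3,0,0,0,45,0,0,1.5,0,0,0,45,0,0,0,0,0,0,45],
)

```text
clock: 7.35
tcp_pos: [0.6112, -0.236, 0.0801]
orientation: [3.138, 0.155, 0.001]
contact_force: [0.3, -0.6, -2.2]
grip_width: 0.0572
```

```bash
python3 - <<'E'
from h import *
o=get_obs();print(o['tcp_pos'],o['contact_force'],o['moment'])
E
```

```text
[ 0.61118638 -0.23604198  0.08013048] [ 0.30352226 -0.55248001 -2.23527853] [-0.0028111   0.01930767  0.03166726]
```

>>> servo_tool(
  increments=[0,0,1,0,0,0,45,0,0,0,0,0,0,45,0,0,1,0,0,0,45,0,0,0,0,0,0,45,0,0,0.5,0,0,0,45,0,0,0,0,0,0,45,0,0,0.5,0,0,0,45,0,0,0,0,0,0,45],
)

```text
clock: 8.35
tcp_pos: [0.611, -0.2359, 0.0769]
orientation: [-3.138, -0.156, 0.0]
contact_force: [-0.2, -0.4, -1.3]
grip_width: 0.0572
```

```bash
python3 - <<'E'
from h import *
o=get_obs();print(o['tcp_pos'],o['contact_force'],o['moment'])
S,d=grab_frame('side');cv2.imwrite('pics/side4.png',cv2.resize(S[150:320,240:400,::-1],None,fx=3.5,fy=3.5,interpolation=cv2.INTER_CUBIC))
c=cloud('side',d)
J=tojig(c)
q=J[(abs(J[...,0])<.03)&(J[...,1]>-.1)&(J[...,1]<-.07)&(J[...,2]>.05)&(J[...,2]<.14)];print(len(q),q.mean(0),q[:,2].max())
E
```

```text
[ 0.61103895 -0.23589739  0.07685023] [-0.18125809 -0.38057387 -1.26894129] [-0.04103579  0.0350165  -0.05663611]
515 [-0.00498985 -0.08036672  0.09423695] 0.1291179444318803
```

View pics/side4.png

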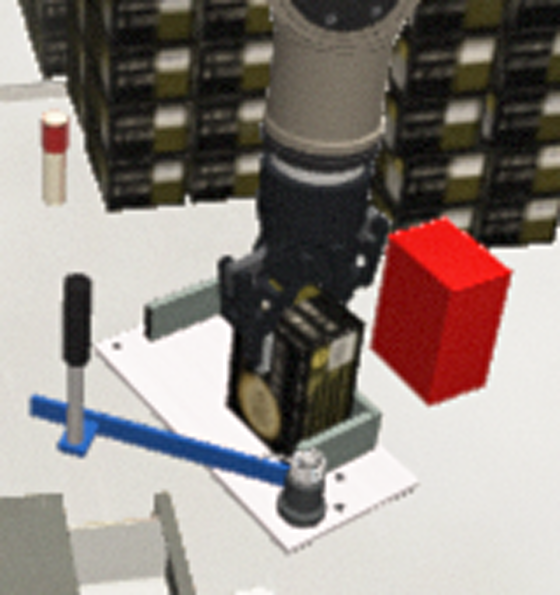

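>>> servo_tool(
  increments=[0,0,0.7,0,0,0,45,0,0,0.5,0,0,0,45,0,0,0,0,0,0,45,0,0,0,0,0,0,60,0,0,0,0,0,0,64,0,0,0,0,0,0,70,0,0,0,0,0,0,76,0,0,0,0,0,0,76],
)

```text
clock: 9.4
tcp_pos: [0.611, -0.2359, 0.0757]
orientation: [3.138, 0.155, -0.0]
contact_force: [0.1, 0.6, -0.2]
grip_width: 0.0758
```

>>> servo_tool(
  increments=[0,0,-15,0,0,0,76,0,0,-20,0,0,0,76,0,0,-25,0,0,0,76,0,0,-30,0,0,0,80,0,0,-30,0,0,0,85,-20,-30,0,0,0,0,85,-30,-40,0,0,0,0,85,-30,-40,0,0,0,0,85],
)

```text
clock: 10.4
tcp_pos: [0.52, -0.1338, 0.1972]
orientation: [-3.138, -0.154, -0.003]
contact_force: [0.2, 1.0, -0.1]
grip_width: 0.0847
```

```bash
python3 - <<'E'
from h import *
S,d=grab_frame('side');cv2.imwrite('pics/side5.png',cv2.resize(S[150:320,240:400,::-1],None,fx=3.5,fy=3.5,interpolation=cv2.INTER_CUBIC))
J=tojig(cloud('side',d))
q=J[(abs(J[...,0])<.06)&(J[...,1]>-.11)&(J[...,1]<.02)&(J[...,2]>.11)&(J[...,2]<.14)];print(len(q),np.median(q[:,2]),cv2.minAreaRect((q[:,:2]*1000).astype(np.float32)))
plan([(.46,.247,.21,7.8,8)])
E
```

```text
605 0.12443205311205086 ((-0.0452117919921875, -44.3082160949707), (80.53411102294922, 58.12678146362305), 89.26282501220703)
at [ 0.5151 -0.1287  0.1957] yaw 5.82
[np.float64(-2.1), np.float64(-47.4), np.float64(-1.8), 0, 0, np.float64(-0.004)] 47.0
[np.float64(-1.9), np.float64(-47.4), np.float64(-1.8), 0, 0, np.float64(-0.004)] 47.0
[np.float64(-1.7), np.float64(-47.5), np.float64(-1.8), 0, 0, np.float64(-0.004)] 48.0
[np.float64(-1.6), np.float64(-47.4), np.float64(-1.7), 0, 0, np.float64(-0.004)] 47.0
[np.float64(-1.3), np.float64(-47.5), np.float64(-1.8), 0, 0, np.float64(-0.004)] 48.0
[np.float64(-1.1), np.float64(-47.4), np.float64(-1.8), 0, 0, np.float64(-0.004)] 47.0
[np.float64(-1.0), np.float64(-47.5), np.float64(-1.8), 0, 0, np.float64(-0.004)] 48.0
[np.float64(-0.8), np.float64(-47.4), np.float64(-1.8), 0, 0, np.float64(-0.004)] 47.0
```

View pics/side5.png

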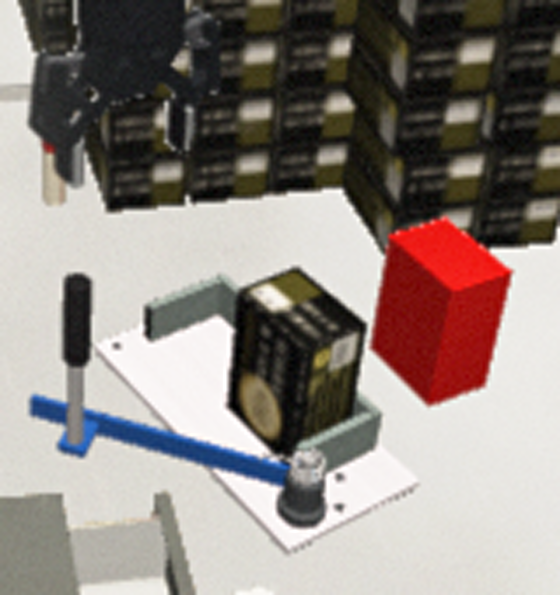

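Carton b stands upright in the right half of the jig (its top reads 124.4 mm), clear of the walls and square. Next is carton a.

>>> servo_tool(
  increments=[-20,-45,-3,0,0,-0.004,85,-20,-45,-3,0,0,-0.004,85,-10,-48,-3,0,0,-0.004,85,0,-48,-1,0,0,-0.004,85,8,-48,0,0,0,-0.004,85,10,-48,0,0,0,-0.004,85,10,-48,0,0,0,-0.004,85,10,-46,0,0,0,-0.004,85],
)

```text
clock: 11.45
tcp_pos: [0.4668, 0.2404, 0.2074]
orientation: [-3.133, -0.205, -0.003]
contact_force: [1.0, -0.5, -0.1]
grip_width: 0.0851
```

```bash
python3 - <<'E'
from h import *
S,d=grab_frame('side');c=cloud('side',d)
q=c[(c[...,0]>.39)&(c[...,0]<.53)&(c[...,1]>.17)&(c[...,1]<.32)&(c[...,2]>.1)&(c[...,2]<.13)];print(cv2.minAreaRect((q[:,:2]*1000).astype(np.float32)))
cv2.imwrite('pics/side6.png',cv2.resize(S[70:250,140:300,::-1],None,fx=3.3,fy=3.3,interpolation=cv2.INTER_CUBIC))
plan([(.46,.247,.2,7.8,2),(.46,.247,.067,7.8,5)])
E
```

```text
((458.40704345703125, 243.04747009277344), (60.94415283203125, 82.81344604492188), 7.429030418395996)
at [0.4666 0.248  0.2074] yaw 7.93
[np.float64(-3.3), np.float64(0.1), np.float64(3.7), 0, 0, np.float64(0.001)] 5.0
[np.float64(-3.3), np.float64(0.0), np.float64(3.7), 0, 0, np.float64(0.001)] 5.0
[np.float64(-0.0), np.float64(0.0), np.float64(26.6), 0, 0, np.float64(0.0)] 27.0
[np.float64(-0.0), np.float64(0.0), np.float64(26.6), 0, 0, np.float64(0.0)] 27.0
[np.float64(-0.0), np.float64(0.0), np.float64(26.6), 0, 0, np.float64(0.0)] 27.0
[np.float64(-0.0), np.float64(0.0), np.float64(26.6), 0, 0, np.float64(0.0)] 27.0
[np.float64(-0.0), np.float64(0.0), np.float64(26.6), 0, 0, np.float64(0.0)] 27.0
```

View pics/side6.png

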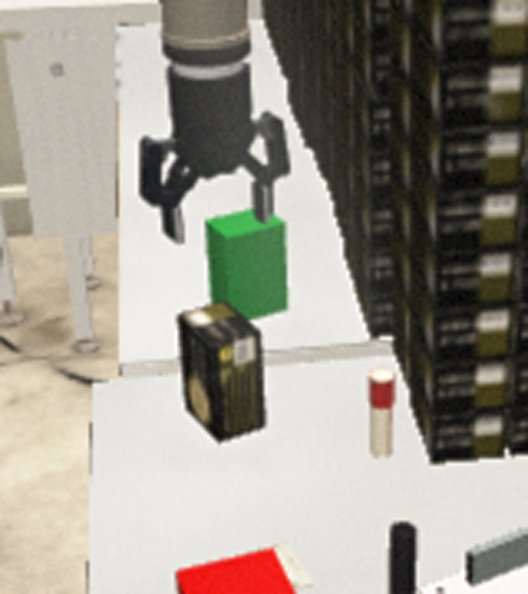

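>>> servo_tool(
  increments=[-3,0,4,0,0,0,85,-3,0,4,0,0,0,85,0,0,27,0,0,0,85,0,0,27,0,0,0,85,0,0,27,0,0,0,85,0,0,26,0,0,0,85,0,0,26,0,0,0,85,0,0,0,0,0,0,85],
)

```text
clock: 12.5
tcp_pos: [0.4591, 0.2357, 0.0637]
orientation: [3.133, 0.202, -0.005]
contact_force: [-0.0, 0.0, 0.6]
grip_width: 0.085
```

>>> servo_tool(
  increments=[0,0,0,0,0,0,45,0,0,0,0,0,0,45,0,0,0,0,0,0,45,0,0,0,0,0,0,45,0,0,-10,0,0,0,45,0,0,-20,0,0,0,45,0,0,-20,0,0,0,45,0,0,-20,0,0,0,45],
  squeeze=30,
)

```text
clock: 13.5
tcp_pos: [0.4598, 0.2379, 0.1358]
orientation: [-3.135, -0.206, 0.0]
contact_force: [-0.0, 0.3, -1.3]
grip_width: 0.0569
```

```bash
python3 - <<'E'
from h import *
S,d=grab_frame('side')
cv2.imwrite('pics/side7.png',cv2.resize(S[70:250,140:300,::-1],None,fx=3.3,fy=3.3,interpolation=cv2.INTER_CUBIC))
plan([(.45,.16,.22,7,3),(.46,.03,.22,6,5),(.6,-.145,.22,5.8,6),(.6015,-.154,.15,5.8,5)])
E
```

```text
at [0.4613 0.2386 0.1381] yaw 7.49
[np.float64(-7.1), np.float64(25.5), np.float64(-27.3), 0, 0, np.float64(0.003)] 38.0
[np.float64(-7.1), np.float64(25.5), np.float64(-27.3), 0, 0, np.float64(0.003)] 38.0
[np.float64(-7.0), np.float64(25.5), np.float64(-27.3), 0, 0, np.float64(0.003)] 38.0
[np.float64(-1.2), np.float64(26.1), np.float64(0.0), 0, 0, np.float64(0.003)] 26.0
[np.float64(-1.1), np.float64(26.0), np.float64(0.0), 0, 0, np.float64(0.003)] 26.0
[np.float64(-1.0), np.float64(26.1), np.float64(0.0), 0, 0, np.float64(0.003)] 26.0
[np.float64(-0.9), np.float64(26.0), np.float64(0.0), 0, 0, np.float64(0.003)] 26.0
[np.float64(-0.9), np.float64(26.1), np.float64(0.0), 0, 0, np.float64(0.003)] 26.0
[np.float64(20.1), np.float64(31.5), np.float64(0.0), 0, 0, np.float64(0.001)] 37.0
[np.float64(20.1), np.float64(31.5), np.float64(0.0), 0, 0, np.float64(0.001)] 37.0
[np.float64(20.2), np.float64(31.4), np.float64(0.0), 0, 0, np.float64(0.001)] 37.0
[np.float64(20.2), np.float64(31.4), np.float64(0.0), 0, 0, np.float64(0.001)] 37.0
[np.float64(20.2), np.float64(31.4), np.float64(0.0), 0, 0, np.float64(0.001)] 37.0
[np.float64(20.3), np.float64(31.4), np.float64(0.0), 0, 0, np.float64(0.001)] 37.0
[np.float64(0.1), np.float64(1.8), np.float64(14.0), 0, 0, np.float64(-0.0)] 14.0
[np.float64(0.1), np.float64(1.9), np.float64(14.0), 0, 0, np.float64(-0.0)] 14.0
[np.float64(0.1), np.float64(1.8), np.float64(14.0), 0, 0, np.float64(-0.0)] 14.0
[np.float64(0.1), np.float64(1.8), np.float64(14.0), 0, 0, np.float64(-0.0)] 14.0
[np.float64(0.2), np.float64(1.8), np.float64(14.0), 0, 0, np.float64(-0.0)] 14.0
```

View pics/side7.png

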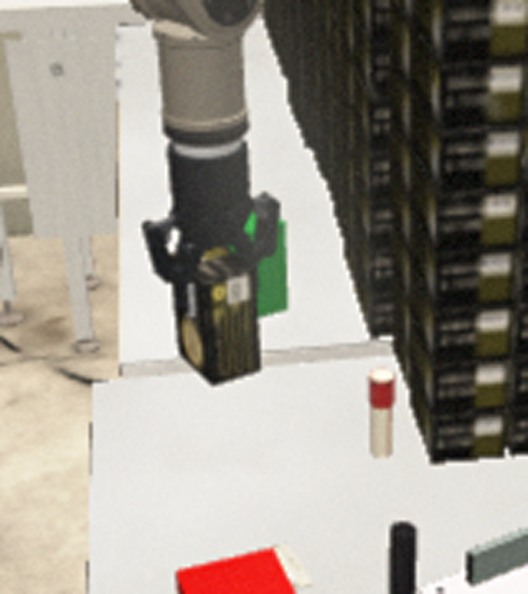

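>>> servo_tool(
  increments=[-7,25,-27,0,0,0.003,45,-7,25,-27,0,0,0.003,45,-7,26,-27,0,0,0.003,45,-1,26,0,0,0,0.003,45,-1,26,0,0,0,0.003,45,-1,26,0,0,0,0.003,45,-1,26,0,0,0,0.003,45,-1,26,0,0,0,0.003,45],
)

```text
clock: 14.55
tcp_pos: [0.4587, 0.0293, 0.2157]
orientation: [-3.137, -0.168, 0.0]
contact_force: [0.5, 0.4, -2.2]
grip_width: 0.0572
```

>>> servo_tool(
  increments=[20,31,0,0,0,0.001,45,20,31,0,0,0,0.001,45,20,31,0,0,0,0.001,45,20,31,0,0,0,0.001,45,20,31,0,0,0,0.001,45,20,25,0,0,0,0,45,15,5,0,0,0,0,45,0,0,0,0,0,0,45],
)

```text
clock: 15.55
tcp_pos: [0.613, -0.1399, 0.2152]
orientation: [3.137, 0.16, -0.001]
contact_force: [-0.1, 0.6, -2.0]
grip_width: 0.0572
```

```bash
cat > m.py <<'E'
from h import *
import sys
k=sys.argv[1];zlo=float(sys.argv[2]);zhi=float(sys.argv[3])
S,d=grab_frame('side')
cv2.imwrite(f'pics/side{k}.png',cv2.resize(S[120:320,230:400,::-1],None,fx=3,fy=3,interpolation=cv2.INTER_CUBIC))
np.savez(f'side{k}.npz',p=S,d=d)
J=tojig(cloud('side',d))
m=(J[...,0]>-.07)&(J[...,0]<.06)&(J[...,1]>-.03)&(J[...,1]<.12)&(J[...,2]>zlo)&(J[...,2]<zhi)
P=J[m]
for z in np.arange(zlo+.01,zhi,.015):
    q=P[abs(P[:,2]-z)<.0075]
    if len(q)>5: print(z.round(3),len(q),q[:,:2].min(0).round(4),q[:,:2].max(0).round(4))
plan([])
o=get_obs();print('jig tcp',tojig(o['tcp_pos']),o['contact_force'])
E
python3 m.py 8 .15 .24
```

```text
0.16 156 [-0.0187  0.022 ] [0.0384 0.1003]
0.175 166 [-0.0191  0.0214] [0.04   0.1024]
0.19 171 [-0.0189  0.0226] [0.0391 0.1021]
0.205 172 [-0.0188  0.0213] [0.0395 0.0999]
0.22 152 [-0.0253  0.0219] [0.0393 0.1014]
0.235 148 [-0.0317  0.0216] [0.0387 0.1011]
at [ 0.6123 -0.1395  0.2152] yaw 5.86
jig tcp [0.01282454 0.05449762 0.21518192] [ 0.39220584  0.2086193  -1.61127055]
```

View pics/side8.png

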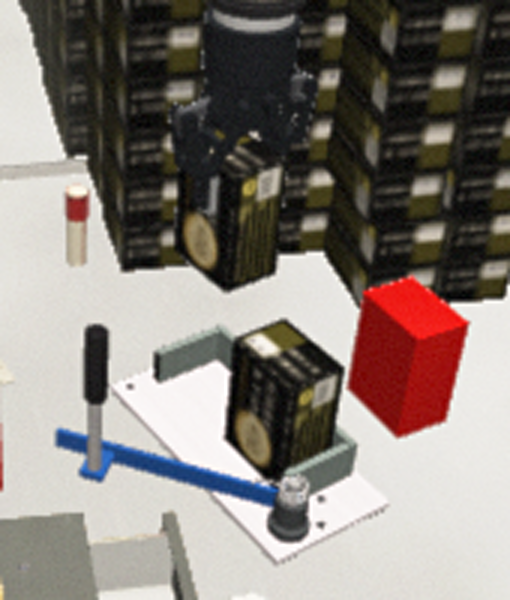

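>>> servo_tool(
  increments=[-5,10,0,0,0,0,45,-5.5,10,0,0,0,0,45,0,0,10,0,0,0,45,0,0,20,0,0,0,45,0,0,25,0,0,0,45,0,0,20,0,0,0,45,0,0,10,0,0,0,45,0,0,0,0,0,0,45],
)

```text
clock: 16.6
tcp_pos: [0.6039, -0.1606, 0.1298]
orientation: [-3.137, -0.16, 0.002]
contact_force: [0.5, 0.0, -2.0]
grip_width: 0.0572
```

```bash
python3 m.py 9 .08 .15
```

```text
0.09 126 [-0.0303 -0.0296] [-0.0202  0.0826]
0.105 117 [-0.0317 -0.0288] [-0.0197  0.0829]
0.12 305 [-0.0304 -0.0296] [0.0295 0.0789]
0.135 140 [-0.0394 -0.0157] [0.0286 0.0797]
at [ 0.6044 -0.1609  0.1307] yaw 5.84
jig tcp [0.00287017 0.03399193 0.13070447] [-0.34208928  0.47015593 -0.81537584]
```

View pics/side9.png

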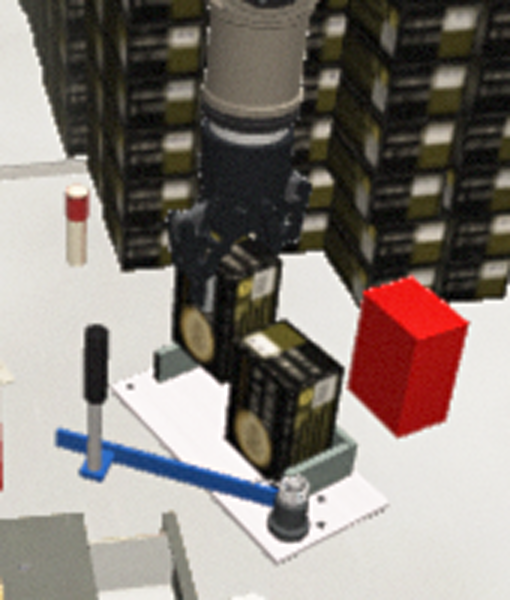

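>>> servo_tool(
  increments=[0.5,0,10,0,0,0,45,0.5,0,14,0,0,0,45,0,0,14,0,0,0,45,0,0,9,0,0,0,45,0,0,4,0,0,0,45,0,0,1.5,0,0,0,45,0,0,1,0,0,0,45,0,0,0,0,0,0,45],
)

```text
clock: 17.65
tcp_pos: [0.6054, -0.1607, 0.0775]
orientation: [3.137, 0.16, 0.001]
contact_force: [-0.7, -0.0, -1.6]
grip_width: 0.0576
```

```bash
python3 m.py 10 .06 .14
```

```text
0.07 107 [-0.0292 -0.0297] [-0.0193  0.0842]
0.085 96 [-0.0397 -0.0284] [-0.019   0.0781]
0.1 92 [-0.0415 -0.0292] [-0.0204  0.0408]
0.115 128 [-0.0413 -0.0293] [0.0417 0.0366]
0.13 466 [-0.0601 -0.0294] [0.0592 0.065 ]
at [ 0.6054 -0.1607  0.0775] yaw 5.84
jig tcp [0.00389237 0.0341002  0.07748865] [-0.20001885  0.38685769 -2.30017563]
```

View pics/side10.png

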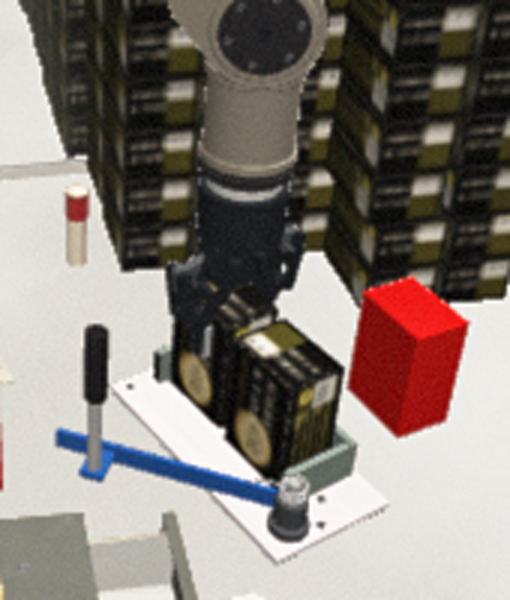

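>>> servo_tool(
  increments=[0,0,1,0,0,0,45,0,0,0,0,0,0,45,0,0,1,0,0,0,45,0,0,0,0,0,0,45,0,0,1,0,0,0,45,0,0,0,0,0,0,45,0,0,0,0,0,0,45,0,0,0,0,0,0,45],
)

```text
clock: 18.7
tcp_pos: [0.6052, -0.1606, 0.0742]
orientation: [-3.137, -0.16, 0.0]
contact_force: [0.1, -0.1, -1.8]
grip_width: 0.0574
```

```bash
python3 -c "
from h import *
o=get_obs();print(o['tcp_pos'],o['contact_force'])"
```

```text
[ 0.60523375 -0.16061513  0.07418567] [ 0.14926652 -0.09732772 -1.78632026]
```

>>> servo_tool(
  increments=[0,0,0.7,0,0,0,45,0,0,0,0,0,0,45,0,0,0.7,0,0,0,45,0,0,0,0,0,0,45,0,0,0,0,0,0,45,0,0,0,0,0,0,45,0,0,0,0,0,0,45,0,0,0,0,0,0,45],
)

```text
clock: 19.7
tcp_pos: [0.6053, -0.1607, 0.074]
orientation: [-3.137, -0.16, -0.001]
contact_force: [-4.0, 1.9, 11.1]
grip_width: 0.0569
```

```bash
python3 -c "
from h import *
o=get_obs();print(o['tcp_pos'],o['contact_force'])"
```

```text
[ 0.60533406 -0.16071938  0.07403373] [-3.97055559  1.94976635 11.10065453]
```

The carton has touched the plate (11 N up). I'll ease off slightly and release.

>>> servo_tool(
  increments=[0,0,-0.7,0,0,0,45,0,0,0,0,0,0,45,0,0,0,0,0,0,60,0,0,0,0,0,0,64,0,0,0,0,0,0,70,0,0,0,0,0,0,76,0,0,0,0,0,0,76,0,0,0,0,0,0,76],
)

```text
clock: 20.7
tcp_pos: [0.6053, -0.1607, 0.0735]
orientation: [3.138, 0.16, 0.0]
contact_force: [-0.3, -0.2, 0.2]
grip_width: 0.0762
```

>>> servo_tool(
  increments=[0,0,-15,0,0,0,76,0,0,-20,0,0,0,76,0,0,-25,0,0,0,76,0,0,-30,0,0,0,80,0,0,-35,0,0,0,80,0,0,-35,0,0,0,60,-40,0,-10,0,0,0,60,-50,0,0,0,0,0,60],
)

```text
clock: 21.7
tcp_pos: [0.5161, -0.1705, 0.246]
orientation: [3.136, 0.161, 0.007]
contact_force: [-1.1, -0.2, 0.8]
grip_width: 0.0601
```

```bash
python3 - <<'E'
from h import *
T={}
for n in('side','top'):
    p,d=grab_frame(n)
    if n=='side':cv2.imwrite('pics/side11.png',cv2.resize(p[100:320,200:400,::-1],None,fx=3,fy=3,interpolation=cv2.INTER_CUBIC))
    else: cv2.imwrite('pics/top11.png',cv2.resize(p[90:280,150:420,::-1],None,fx=2.9,fy=2.9,interpolation=cv2.INTER_CUBIC))
    J=tojig(cloud(n,d))
    m=(abs(J[...,0])<.05)&(abs(J[...,1])<.1)&(J[...,2]>.108)&(J[...,2]<.14)
    q=J[m]
    for s in(1,-1):
        r=q[(q[:,1]+.002)*s>0]
        if len(r)>20: print(n,s,len(r),np.median(r[:,2]).round(4),cv2.minAreaRect((r[:,:2]*1000).astype(np.float32)))
    c=cloud(n,d);m=(c[...,0]>.4)&(c[...,0]<.5)&(c[...,1]>-.26)&(c[...,1]<-.15)&(c[...,2]>.13)&(c[...,2]<.19);
    if m.sum()>10: print(n,'handle',m.sum(),cv2.minAreaRect((c[m][:,:2]*1000).astype(np.float32)),c[m][:,2].max())
plan([])
E
```

```text
side 1 508 0.1243 ((0.6522331237792969, 42.849395751953125), (80.34803009033203, 59.0135383605957), 89.98796081542969)
side -1 633 0.1244 ((-0.3533153533935547, -43.381202697753906), (58.220062255859375, 81.4286880493164), 0.49653053283691406)
side handle 167 ((443.6418151855469, -211.24217224121094), (20.87784194946289, 17.207109451293945), 64.38602447509766) 0.18403995981643306
top 1 478 0.1266 ((5.014671325683594, 41.10797882080078), (58.33784103393555, 86.61544036865234), 0.8699153661727905)
top -1 27 0.1255 ((25.46882438659668, -6.8464813232421875), (12.138827323913574, 22.62996482849121), 53.98595428466797)
at [ 0.5105 -0.1718  0.2447] yaw 5.55
```

View pics/side11.png

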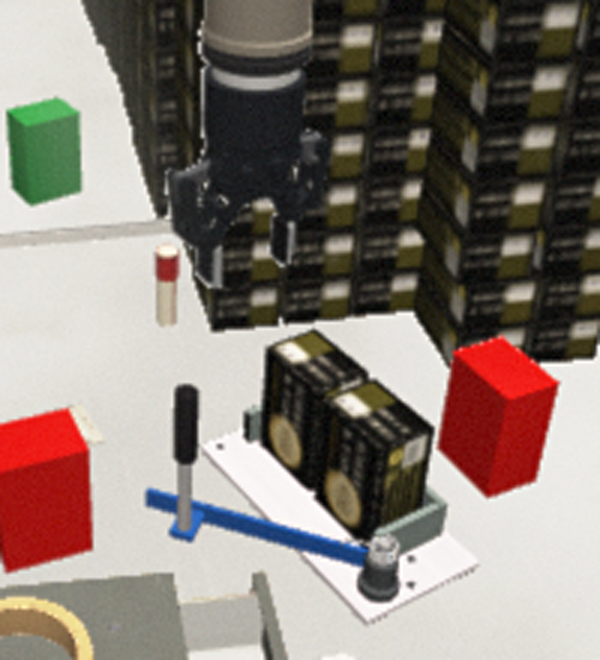

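View pics/top11.png

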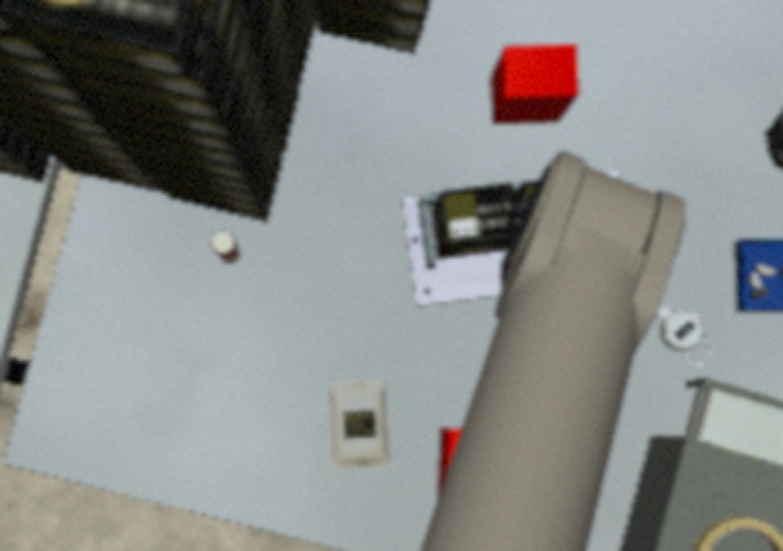

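Both cartons are in, upright and let go, with a gap of about 4–6 mm and the gate still open. I'll go to the handle now.

```bash
python3 -c "
from h import *
plan([(.4455,-.2085,.235,49.9,7)])"
```

```text
at [ 0.5105 -0.1718  0.2447] yaw 5.55
[np.float64(-9.8), np.float64(4.3), np.float64(1.4), 0, 0, np.float64(-0.111)] 11.0
[np.float64(-10.1), np.float64(3.2), np.float64(1.4), 0, 0, np.float64(-0.111)] 11.0
[np.float64(-10.5), np.float64(2.1), np.float64(1.3), 0, 0, np.float64(-0.111)] 11.0
[np.float64(-10.6), np.float64(0.9), np.float64(1.4), 0, 0, np.float64(-0.111)] 11.0
[np.float64(-10.7), np.float64(-0.3), np.float64(1.4), 0, 0, np.float64(-0.111)] 11.0
[np.float64(-10.6), np.float64(-1.5), np.float64(1.4), 0, 0, np.float64(-0.111)] 11.0
[np.float64(-10.3), np.float64(-2.6), np.float64(1.4), 0, 0, np.float64(-0.111)] 11.0
```

>>> servo_tool(
  increments=[-10,4,1.4,0,0,-0.11,60,-10,3,1.4,0,0,-0.11,60,-10.5,2,1.4,0,0,-0.11,60,-10.5,1,1.4,0,0,-0.11,60,-10.5,0,1.4,0,0,-0.11,60,-10.5,-1.5,1.4,0,0,-0.11,60,-10.5,-2.5,1.4,0,0,-0.11,60,0,0,0,0,0,0,60],
)

```text
clock: 22.8
tcp_pos: [0.4509, -0.2071, 0.2347]
orientation: [2.849, 1.323, 0.002]
contact_force: [1.0, -0.4, -0.6]
grip_width: 0.0602
```

```bash
python3 - <<'E'
from h import *
p,d=grab_frame('side');cv2.imwrite('pics/side12.png',cv2.resize(p[100:320,200:400,::-1],None,fx=3,fy=3,interpolation=cv2.INTER_CUBIC))
plan([(.4455,-.2085,.2,49.9,2),(.4455,-.2085,.132,49.9,4)])
print(get_obs()['joints'].round(2))
E
```

```text
at [ 0.4515 -0.2067  0.2347] yaw 49.78
[np.float64(-2.6), np.float64(-1.7), np.float64(17.3), 0, 0, np.float64(-0.001)] 18.0
[np.float64(-2.6), np.float64(-1.7), np.float64(17.4), 0, 0, np.float64(-0.001)] 18.0
[np.float64(0.0), np.float64(-0.0), np.float64(17.0), 0, 0, np.float64(-0.0)] 17.0
[np.float64(0.0), np.float64(-0.0), np.float64(17.0), 0, 0, np.float64(-0.0)] 17.0
[np.float64(0.0), np.float64(-0.0), np.float64(17.0), 0, 0, np.float64(-0.0)] 17.0
[np.float64(0.0), np.float64(-0.0), np.float64(17.0), 0, 0, np.float64(-0.0)] 17.0
[-0.19  0.19  0.56  2.   -0.12  0.98  1.3 ]
```

View pics/side12.png

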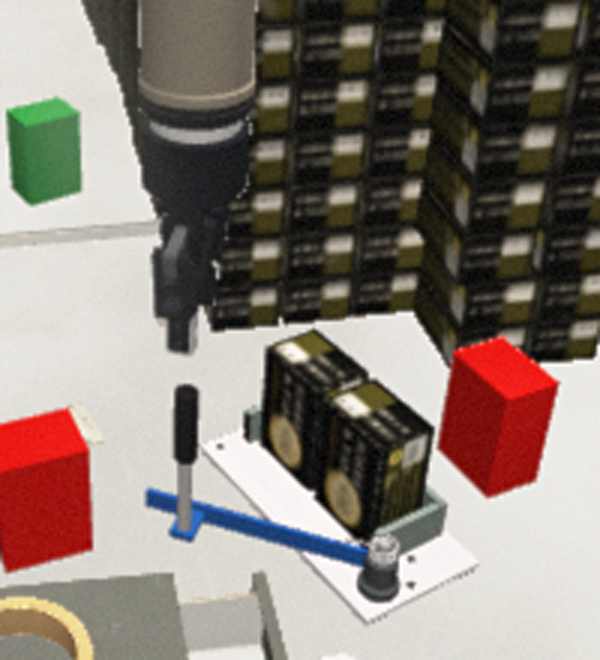

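>>> servo_tool(
  increments=[-2.5,-1.7,10,0,0,0,60,-2.5,-1.7,17,0,0,0,60,0,0,17,0,0,0,60,0,0,17,0,0,0,60,0,0,17,0,0,0,60,0,0,15,0,0,0,60,0,0,10,0,0,0,60,0,0,0,0,0,0,60],
)

```text
clock: 23.85
tcp_pos: [0.4448, -0.2079, 0.13]
orientation: [-2.847, -1.326, 0.002]
contact_force: [0.3, -0.1, 0.4]
grip_width: 0.0601
```

```bash
python3 - <<'E'
from h import *
p,d=grab_frame('side');cv2.imwrite('pics/side13.png',cv2.resize(p[100:320,200:400,::-1],None,fx=3,fy=3,interpolation=cv2.INTER_CUBIC))
plan([(.4455,-.2085,.132,49.9,1)])
E
```

```text
at [ 0.4452 -0.2081  0.1306] yaw 49.94
[np.float64(-0.1), np.float64(0.5), np.float64(-1.4), 0, 0, np.float64(0.001)] 1.0
```

View pics/side13.png

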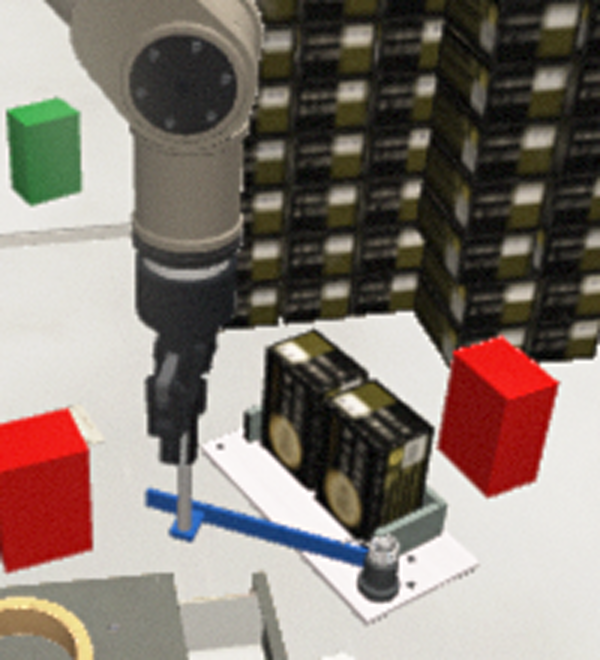

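>>> servo_tool(
  increments=[0,0,-2,0,0,0,60,0,0,-2,0,0,0,40,0,0,0,0,0,0,25,0,0,0,0,0,0,10,0,0,0,0,0,0,10,0,0,0,0,0,0,10,0,0,0,0,0,0,10,0,0,0,0,0,0,10],
  squeeze=40,
)

```text
clock: 24.9
tcp_pos: [0.4454, -0.2081, 0.1351]
orientation: [2.848, 1.327, 0.001]
contact_force: [-0.8, 0.9, 6.4]
grip_width: 0.0191
```

```bash
python3 - <<'E'
from h import *
o=get_obs();print(o['tcp_pos'],o['contact_force'],o['grip_width'],np.degrees(yaw_now(o)))
E
```

```text
[ 0.44543887 -0.20808214  0.13513796] [-0.80301255  0.91111008  6.38967024] 0.0190724460225272 49.962668200183366
```

The handle is gripped (19 mm). I'll swing along the arc, first half.

>>> servo_tool(
  increments=[6.7,0.15,0,0,0,0.04,10,6.7,0.15,0,0,0,0.04,10,6.7,0.15,0,0,0,0.04,10,6.7,0.15,0,0,0,0.04,10,6.7,0.15,0,0,0,0.04,10,6.7,0.15,0,0,0,0.04,10,6.7,0.15,0,0,0,0.04,10,6.7,0.15,0,0,0,0.04,10],
)

```text
clock: 25.9
tcp_pos: [0.485, -0.1734, 0.1351]
orientation: [-3.022, -0.854, 0.002]
contact_force: [-4.5, 1.3, 9.1]
grip_width: 0.0189
```

```bash
cat > g.py <<'E'
from h import *
o=get_obs();print(o['tcp_pos'].round(4),o['contact_force'].round(1),o['grip_width'].round(4),'yaw',np.degrees(yaw_now(o)).round(2))
J=tojig(o['tcp_pos']);r=J[:2]-[-.045,-.115];print('r',np.hypot(*r),'gate',.65-(np.arctan2(r[1],r[0])-np.arctan2(165,-20)))
E
python3 g.py
```

```text
Traceback (most recent call last):
  File "g.py", line 2, in <module>
    o=get_obs();print(o['tcp_pos'].round(4),o['contact_force'].round(1),o['grip_width'].round(4),'yaw',np.degrees(yaw_now(o)).round(2))
                                                                        ^^^^^^^^^^^^^^^^^^^^^
AttributeError: 'float' object has no attribute 'round'
```

```bash
sed -i "s/o\['grip_width'\].round(4)/round(o['grip_width'],4)/" g.py; python3 g.py
```

```text
[ 0.485  -0.1734  0.1351] [-4.5  1.3  9.1] 0.0189 yaw 31.54
r 0.16520294831446078 gate 0.31859343671273865
```

>>> servo_tool(
  increments=[6.7,0.15,0,0,0,0.04,10,6.7,0.15,0,0,0,0.04,10,6.7,0.15,0,0,0,0.04,10,6.7,0.15,0,0,0,0.04,10,6.7,0.15,0,0,0,0.04,10,6.7,0.15,0,0,0,0.04,10,0,0,0,0,0,0,10,0,0,0,0,0,0,10],
)

```text
clock: 26.9
tcp_pos: [0.5213, -0.1562, 0.1351]
orientation: [-3.102, -0.488, 0.002]
contact_force: [-6.1, 2.1, 11.0]
grip_width: 0.0191
```

```bash
python3 g.py; python3 -c "
from h import *
p,d=grab_frame('side');cv2.imwrite('pics/side14.png',cv2.resize(p[100:320,200:400,::-1],None,fx=3,fy=3,interpolation=cv2.INTER_CUBIC))"
```

```text
[ 0.5213 -0.1562  0.1351] [-6.1  2.1 11. ] 0.0191 yaw 17.89
r 0.16565367786917568 gate 0.5615517887262406
```

View pics/side14.png

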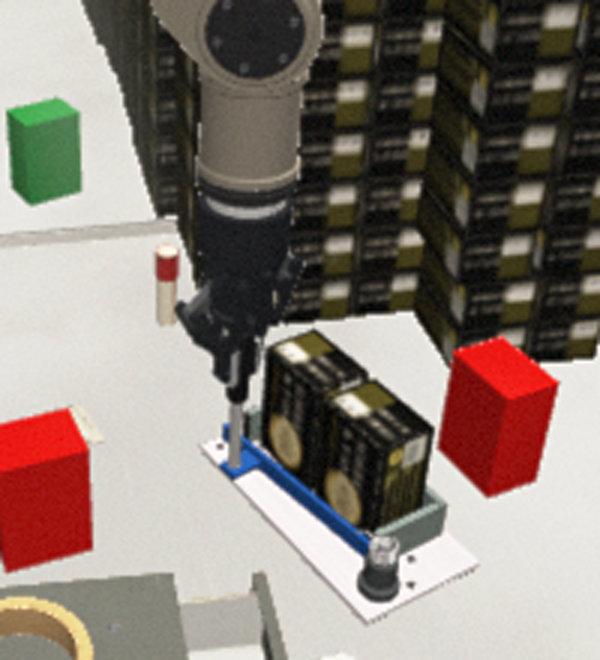

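>>> servo_tool(
  increments=[4,0.05,0,0,0,0.024,10,4,0.05,0,0,0,0.024,10,3,0.05,0,0,0,0.018,10,2,0,0,0,0,0.012,10,1,0,0,0,0,0.006,10,0,0,0,0,0,0,10,0,0,0,0,0,0,10,0,0,0,0,0,0,10],
)

```text
clock: 27.95
tcp_pos: [0.5347, -0.1524, 0.1351]
orientation: [-3.119, -0.358, 0.003]
contact_force: [-5.5, 2.8, 10.7]
grip_width: 0.0191
```

```bash
python3 g.py
```

```text
[ 0.5347 -0.1524  0.1351] [-5.5  2.8 10.7] 0.0191 yaw 13.08
r 0.1658011469031963 gate 0.6457539980652279
```

>>> servo_tool(
  increments=[1,0,0,0,0,0.003,10,0,0,0,0,0,0,10,1,0,0,0,0,0,10,0,0,0,0,0,0,10,0,0,0,0,0,0,10,0,0,0,0,0,0,10,0,0,0,0,0,0,10,0,0,0,0,0,0,10],
)

```text
clock: 28.95
tcp_pos: [0.5364, -0.1519, 0.1351]
orientation: [-3.12, -0.352, 0.003]
contact_force: [-7.5, 3.4, 12.1]
grip_width: 0.0189
```

```bash
python3 g.py
```

```text
[ 0.5364 -0.1519  0.1351] [-7.5  3.4 12.1] 0.0189 yaw 12.88
r 0.16585483763513428 gate 0.6562426811855012
```

>>> servo_tool(
  increments=[1,0,0,0,0,0,10,0,0,0,0,0,0,10,1,0,0,0,0,0,10,0,0,0,0,0,0,10,0,0,0,0,0,0,10,0,0,0,0,0,0,10,0,0,0,0,0,0,10,0,0,0,0,0,0,10],
)

```text
clock: 29.95
tcp_pos: [0.537, -0.1517, 0.1351]
orientation: [-3.119, -0.351, 0.007]
contact_force: [-12.2, 3.1, 16.6]
grip_width: 0.0188
```

```bash
python3 g.py; python3 - <<'E'
from h import *
for n in('side','top'):
    p,d=grab_frame(n)
    if n=='side':cv2.imwrite('pics/side15.png',cv2.resize(p[100:320,200:400,::-1],None,fx=3,fy=3,interpolation=cv2.INTER_CUBIC))
    else: cv2.imwrite('pics/top15.png',cv2.resize(p[90:280,150:420,::-1],None,fx=2.9,fy=2.9,interpolation=cv2.INTER_CUBIC))
    J=tojig(cloud(n,d))
    m=(J[...,0]>-.03)&(J[...,0]<.05)&(abs(J[...,1])<.1)&(J[...,2]>.108)&(J[...,2]<.13)
    q=J[m]
    for s in(1,-1):
        r=q[(q[:,1]+.002)*s>0]
        if len(r)>20: print(n,s,len(r),np.median(r[:,2]).round(4),cv2.minAreaRect((r[:,:2]*1000).astype(np.float32)))
    h=p.astype(int);m=(abs(J[...,0]+.05)<.1)&(abs(J[...,1])<.15)&(J[...,2]>.015)&(J[...,2]<.06)&(h[...,2]-h[...,0]>50)
    if m.sum()>20:
        Q=J[m];print(n,'bar',m.sum(),cv2.minAreaRect((Q[:,:2]*1000).astype(np.float32)),np.polyfit(Q[:,1],Q[:,0],1))
E
```

```text
[ 0.537  -0.1517  0.1351] [-12.2   3.1  16.6] 0.0188 yaw 12.83
r 0.16590407451694147 gate 0.6601087898626935
side 1 484 0.1244 ((0.8597240447998047, 43.59686279296875), (58.84026336669922, 80.93267059326172), 0.00028166742413304746)
side -1 628 0.1241 ((0.14408111572265625, -44.46894073486328), (80.29379272460938, 59.30260467529297), 89.1116943359375)
side bar 298 ((-39.17347717285156, -10.735679626464844), (42.8402099609375, 163.38267517089844), 12.908332824707031) [-0.07038794 -0.04395475]
top 1 156 0.126 ((4.80720329284668, 63.60948944091797), (41.650169372558594, 58.201778411865234), 89.63654327392578)
top -1 25 0.1257 ((27.965179443359375, -70.6052017211914), (25.194997787475586, 11.670548439025879), 54.010047912597656)
```

View pics/side15.png

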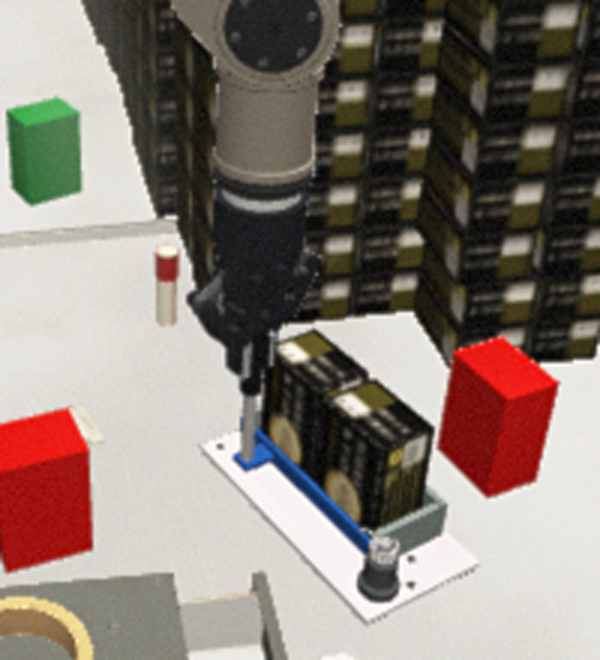

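View pics/top15.png

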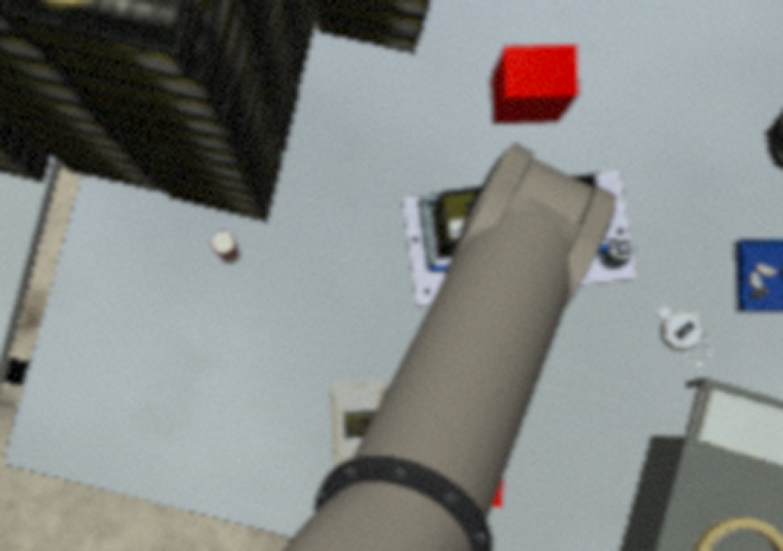

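The force rose from about 7 to 12 N while the tool moved only 0.6 mm for 2 mm commanded, so the gate is on its stop. The pictures agree: the blue bar lies across the front of both upright cartons. I'll hand in while holding it.

```bash
python3 -c "
from h import *
print(hand_in()); "; python3 g.py
```

```text
the job is handed in; nothing more can be done
None
the job is handed in; nothing more can be done
```

Both cartons stand side by side in the jig, and I handed the job in at about 30 s while holding the blue gate on its stop. The hand-in gives no verdict, so what follows is from my own checks.

- **Cartons:** both were placed upright and let go while the gate was still open. In the last side view they stand at jig x ≈ +1 and 0 mm and y ≈ +44 and -44 mm, square within about 1°. Their tops are at 124 mm, which matches 8 mm of base plate plus 117 mm of carton.
- **Gate:** I gripped the handle (19 mm opening, 40 N squeeze) and swung it along its arc. From the tool position the gate is at about 0.66 rad. The tool force rose to about 12 N against the stop with almost no further movement.
- **Bystanders:** the glue stick and the tally counter look unmoved in the last top picture. The silver pouch is partly hidden by the arm there, but its visible part is where it was, and no tool path went near it. I judged these by eye and did not measure the shifts.

**Disagreements:**
- The two cameras differ by about 3–5 mm throughout. I averaged them to plan the moves. The top view puts carton_a at about x = +5 mm, still within the ±14 mm limit, and most of carton_b is hidden there.
- I gripped carton_a about 9 mm off centre and about 3 mm low. I measured it again above the jig and corrected for that before setting it down.

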